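Build the craft carousel and start its nut

ROBOT

A 6-joint arm with a two-finger parallel gripper is mounted at the origin on the work surface. World frame = base frame: x ahead of the robot, y to its left, z up, the work surface at z = 0. Lengths are in m, angles in degrees, forces in N, time in s.
With the tool pointing down it reaches from about 0.4 to 0.825 m from the base axis. Payload 7 kg.
Tool frame: the origin (TCP) lies between the finger pads; the fingertips stand 22 mm ahead of it and the grasp point (between the pads) lies 3 mm ahead of it; z points along the fingers, y is the direction in which the jaws open and shut (so a half turn about z gives the same grasp; the last joint's range is limited). The gripper opens to 88 mm and grips with 3 to 60 N. Pads are 19 mm wide; open, the fingers measure 130 mm over their backs; the gripper's body (78 mm by 193 mm) begins 47 mm behind the grasp point.
Start: joints at [-58.379, 20.546, 0.682, 0, -70.136, -16.507], TCP at [0.176, -0.652, 0.249] pointing down, gripper open.
Joint ranges: [-176.03, 176.03], [-82.01, 121.73], [-58.28, 71.71], [-173.87, 95.51], [-174.79, -0.11], [-173.66, 173.66]. Speed limits (degrees/s): [136.94, 136.94, 172.46, 180, 180, 180].

INTERFACE

Orientations are given as [roll, pitch, yaw] about the fixed x, y, z axes, in that order (R = Rz(yaw) Ry(pitch) Rx(roll)).
In Python, from plant import telemetry, cams, r gives the robot as it stands.
- The arm moves only by the tool carry_out, never from a script. Its argument "commands" is one flat list of numbers, 5 for each row, row after row: the shift along the world's x, y, z as a fraction of full scale, then the turn about the world's z as a fraction of full scale, then the gripper's target within -1 to 1 (shut at 1, half-way at 0, fully open at -1). In form: [x, y, z, turn, claw, x, y, z, turn, claw, ...]. A call has 1 to 8 rows; each row shifts and turns the commanded pose from where the row before left it; what a row does not reach is not made up. Full scale, the value 1, is 0.04 m for a shift and 4 degrees for a turn. A row lasts 1/10 s, in which the tool goes at most 50 mm and 8.59 degrees, less where a joint would pass 70% of its speed; a pose out of reach is approached as far as the arm can. A call with a number of a shift or a turn outside -1 to 1 is refused whole. A call with a gripper value outside its range is refused whole. The fingers move at their own pace and stop on an object; "grip_force" is the grip in N (left out, the last holds). Time passes only in rows, so rows that do not move let the fingers close. It gives the time, the measured TCP pose, the force and the opening at its end, in the units of the state.
- telemetry.get_state(): the state, without advancing time (a new reading comes with each control period).
- cams.capture(name): name is "side" or "top"; returns a dict with "frame" (384x512x3 uint8, red, green, blue), "camera_matrix" (3x3 intrinsics, pixels), "camera_from_world" (4x4, takes a point from world to camera coordinates). Camera axes: x right, y down, z forward; pixel columns grow to the right and rows downward; lengths in m; the calibration is good to about 2 mm. A picture is of the moment at which its call begins. There is no depth.
- r.close_job(): hands the job in, once; it reports no verdict.
The state is a dict: "time_s": time; "joints": joint angles; "qd": joint speeds; "joint_torque": joint torques, N m; "tcp_pos": TCP position; "eef_rot": TCP orientation; "contact_force": force on the tool from outside, world axes, zero at the start; "moment": the same for the moment, N m; "gripper_width": finger opening in m.
Only numpy, scipy, OpenCV 4.12 (cv2) and the standard library are available. Lean on these libraries where they do the work, as an engineer would, in place of code of your own. Each camera call takes 0.05 s, during which the arm holds its last target. There are 200 camera calls.

TASK

Build up the craft carousel on its white stand: lift the cover cap off the stud and stand it aside on the desk, then seat every loose wooden tier that is there flange down over the stud, one on another with the largest at the bottom and the smallest on top, each fully home on the centring spigot of what is below. Then start the big hex nut on the stud: set it level on the stud's end, find the thread by backing it off until it drops in, turn it on clockwise about a third of a turn past that, and finally put the cover cap over the nut, down on the top tier, leaving the paint bottles and the rinsing cup alone.

Things in the scene. Friction and masses are not known exactly. Their poses are not given: they have to be found in the camera images.
- tier_large_center (a point): The large wooden tier, 160 g; may be absent (None). Lies flange down. Point on its axis 9.5 mm above its underside, z up. Flange 150 mm across, 5 thick; hub 52 across from 5 to 14 up (grip it there, fingertips just above the flange); spigot 43 across (41 at its rim) from 14 to 19. Bore 34; recess 46 across, 5.6 deep below, over the spigot of what is under it: home, it stands 14 mm above the tier below
- tier_medium_center (a point): The medium wooden tier, 120 g; may be absent (None). Lies flange down. Point on its axis 9.5 mm above its underside, z up. Flange 120 mm across, 5 thick; hub 52 across from 5 to 14 up (grip it there, fingertips just above the flange); spigot 43 across (41 at its rim) from 14 to 19. Bore 34; recess 46 across, 5.6 deep below, over the spigot of what is under it: home, it stands 14 mm above the tier below
- tier_small_center (a point): The small wooden tier, 90 g; may be absent (None). Lies flange down. Point on its axis 9.5 mm above its underside, z up. Flange 94 mm across, 5 thick; hub 52 across from 5 to 14 up (grip it there, fingertips just above the flange); spigot 43 across (41 at its rim) from 14 to 19. Bore 34; recess 46 across, 5.6 deep below, over the spigot of what is under it: home, it stands 14 mm above the tier below
- nut_center (a point): The big dark grey plastic hex nut, 48 mm across flats, 34 high, 90 g, lying flat. Point on its axis half-way up, z up; its flats look along its x axis and every 60 degrees from it. Bore 31 mm, with three lugs of thread spaced evenly, 7 to 9 mm above its foot and reaching in to 22 mm across: keep it this way up. Right-hand thread: a turn clockwise from above lowers it 18 mm; friction holds it when let go
- cap_knob (a point): The white cover cap, an upright tube closed on top with a knob, 120 g; at the start it stands on the stand's foot over the stud. Point on its axis 96 mm above its lower rim, in the middle of the knob (30 mm across, from 80 to 112 mm up: grip it from above), z up. Tube 72 mm across, bore 60 mm, 76 mm deep inside. At the end it goes over the nut and its rim lies on the top tier's flange
- stud_top (a point): Centre of the stud's upper end, 89 mm above the desk. A nut that stands askew on it is crossed: back it off till it is level. The dark grey stud stands upright in the middle of the fixed white stand. Its last 3 mm are a cone, 19 mm across at the base; below are 19 mm of coarse three-start right-hand thread, 28 mm across, then a smooth shaft of 28 mm
- thread_start (a point): Point on the stud's axis 86 mm above the desk, where the thread's three ramps end. Nut set on the end: its lugs rest on the ramps, its middle 90 to 97 mm above the desk; turned anticlockwise it climbs 1 mm per 20 degrees and within 120 drops 3 to 6 mm (it may tip as it goes, then level). From there clockwise leads it down under the ramps' ends. Far enough on: middle below 87.5 mm; over three tiers it meets the top one at 82 mm
- foot_top (a point): Centre of the flat top of the stand's round foot (160 mm across), 18 mm above the desk, at the root of the stud; on it is the stand's own centring spigot, 43 mm across, 5 mm high, rim chamfered. The lowest tier's underside lies on this top
- paint_a: Small grey paint bottle with a black cap, 38 mm across, 115 mm high, standing beyond the stand; origin at the centre of its underside. Leave it alone
- paint_b: Small white paint bottle with a black cap, 38 mm across, 115 mm high, standing beyond the stand; origin at the centre of its underside. Leave it alone
- rinse_cup: Clear rinsing cup, 66 mm across, 60 mm high, standing beyond the stand; origin at the centre of its underside. Leave it alone
Not all that is in view belongs to the job. What is shaped like the part that bears tier_large_center but green is not meant. Leave any turquoise look-alike of the part that bears cap_knob alone.

How it is judged (in metres and radians):
On the way, in this order (a step that is already met when the one before it is completed fails the run):
1. the cover cap stands upright on the desk, off the stand (angle between cap_knob's own z axis and vertical below 0.05 rad and height (world z) of cap_knob between 0.093 and 0.099 m and horizontal distance between cap_knob and stud_top above 0.11 m), for 0.2 s.
2. every tier that is there is seated on the stand, the largest lowest (height (world z) of tier_large_center between 0.0255 and 0.0295 m and horizontal distance between each of tier_large_center, tier_medium_center, tier_small_center and stud_top below 0.005 m and angle between each of tier_large_center, tier_medium_center, tier_small_center's own z axis and vertical below 0.05 rad and (height (world z) of tier_medium_center between 0.0255 and 0.0295 m or height (world z) of tier_medium_center between 0.0395 and 0.0435 m) and (height (world z) of tier_small_center between 0.0395 and 0.0435 m or height (world z) of tier_small_center between 0.0535 and 0.0575 m) and z of each of tier_medium_center, tier_small_center in the frame of tier_large_center above 0.01 m and z of tier_small_center in the frame of tier_medium_center above 0.01 m), for 0.2 s.
3. the nut stands level on the end of the stud (horizontal distance between nut_center and stud_top below 0.005 m and angle between nut_center's own z axis and vertical below 0.12 rad and height (world z) of nut_center between 0.089 and 0.1 m), for 0.2 s.
4. the nut has dropped into the thread and gone under the ends of the ramps (horizontal distance between nut_center and stud_top below 0.005 m and angle between nut_center's own z axis and vertical below 0.12 rad and height (world z) of nut_center between 0.075 and 0.0885 m), for 0.2 s.
At the end, for the whole second after the job is handed in: Tiers present: axis within 5 mm of the stud, level within 3 degrees, within 2 mm of fully home, larger below smaller. Nut: within 5 mm of the axis, level within 7 degrees, its middle at 75 to 87.5 mm height. Cap: upright, within 8 mm of the axis, rim on the top tier within 3 mm. All at rest (all of step 2 and horizontal distance between nut_center and stud_top below 0.005 m and angle between nut_center's own z axis and vertical below 0.12 rad and height (world z) of nut_center between 0.075 and 0.0875 m and angle between cap_knob's own z axis and vertical below 0.05 rad and horizontal distance between cap_knob and stud_top below 0.008 m and (height (world z) of cap_knob between 0.13 and 0.136 m or height (world z) of cap_knob between 0.144 and 0.15 m) and z of cap_knob in the frame of tier_small_center below 0.0945 m and linear speed of each of cap, nut below 0.01 m/s and not (contact force between the fingers and nut above 0.05 N)); the robot touches nothing.
It fails at once if a paint bottle or the rinsing cup was pushed aside or knocked over (distance of any of paint_a, paint_b, rinse_cup from where it was at the start of the episode above 0.03 m or angle between any of paint_a, paint_b, rinse_cup's own z axis and vertical above 0.5 rad).
Of tier_large, tier_medium, tier_small only 2 to 3 are there at a start; the rules pass over those that are not, and their reading is None.
At some moment in a run one of tier_large, tier_medium, tier_small, nut may be knocked a few centimetres aside while the robot is not near it.
It also fails if it takes over 210 s, if anything falls off the work surface, if the arm or the gripper's body presses on something with over 40 N, if the wrist force passes 120 N, or if a joint passes its speed limit or range.

## Working session

There is one attempt and no reset: what is moved stays moved. The work goes in short steps, Python scripts to look and compute and a tool call to move; the robot and the scene stay as the last step left them, time stands still between calls to the robot, and variables do not carry over. Pictures are saved under pics/ and viewed, about 12 in all and at most 16, crops included, and the job is handed in when it is done.

Besides the shell and the picture viewer there is one more tool, called after "Call:" by a JSON object that holds its "fn" and its "kwargs", one argument or row to a line. carry_out: Moves the arm, as the interface text tells. Shift numbers are shares of 0.04 m and turn numbers shares of 4 degrees, none past 1 either way. Its arguments: {"type":"object","properties":{"commands":{"type":"array"},"grip_force":{"type":"number"}},"required":["commands"]}

```bash
ls; mkdir -p pics
cat > h.py <<'E'
import numpy as np, cv2
from plant import telemetry, cams, r
def cap(n):
    d=cams.capture(n); return d["frame"],np.array(d["camera_matrix"]),np.array(d["camera_from_world"])
def ray(K,T,u,v,z):
    R=T[:3,:3];c=-R.T@T[:3,3];d=R.T@np.linalg.inv(K)@[u,v,1.];return c+d*(z-c[2])/d[2]
def proj(K,T,p):
    q=K@(T[:3,:3]@np.array(p)+T[:3,3]);return q[:2]/q[2]
E
python3 - <<'E'
from h import *
for n in("side","top"):
    f,K,T=cap(n);cv2.imwrite(f"pics/{n}0.png",f[:,:,::-1]);print(n,K.tolist(),T.round(4).tolist(),(-T[:3,:3].T@T[:3,3]).round(3))
print(telemetry.get_state())
a=cv2.imread("pics/side0.png");b=cv2.imread("pics/top0.png")
E
```

```text
pics
side [[403.8318205775505, 0.0, 259.1087835309081], [0.0, 403.8318205775505, 187.4881088835291], [0.0, 0.0, 1.0]] [[-0.9579, -0.287, -0.0088, 0.5588], [-0.1725, 0.5996, -0.7815, 0.1238], [0.2296, -0.7471, -0.6239, 0.9013], [0.0, 0.0, 0.0, 1.0]] [0.35  0.759 0.664]
top [[353.4098790108606, 0.0, 262.7770070084361], [0.0, 353.4098790108606, 188.5213852920684], [0.0, 0.0, 1.0]] [[0.005, -0.9998, 0.0178, 0.0744], [-0.9939, -0.0069, -0.1097, 0.5583], [0.1098, -0.0171, -0.9938, 0.9766], [0.0, 0.0, 0.0, 1.0]] [0.447 0.095 1.03 ]
{'time_s': 0.1, 'joints': array([-5.83776470e+01,  2.05875874e+01,  6.38474302e-01, -1.85613143e-02,
       -7.01356833e+01, -1.65070684e+01]), 'qd': array([-0.04942237, -0.14428198,  0.06878228,  0.06090011,  0.06739143,
        0.02041851]), 'joint_torque': array([-2.33376806e-03, -5.84163594e+01,  2.93748862e+01,  7.01525465e+00,
        1.01779494e-02, -6.72638180e-05]), 'tcp_pos': array([ 0.17588885, -0.65125499,  0.2477067 ]), 'eef_rot': array([ 1.79913740e+02, -7.36531779e-03, -1.64891030e+02]), 'contact_force': array([ 0.38769957, -0.05689654, -0.21099054]), 'moment': array([-0.04398675, -0.00072094,  0.0003006 ]), 'gripper_width': 0.08786827946493554}
```

View pics/top0.png

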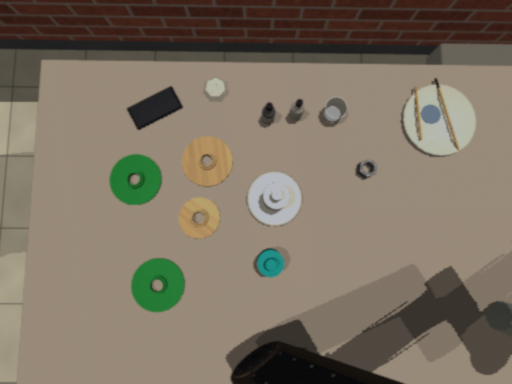

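View pics/side0.png

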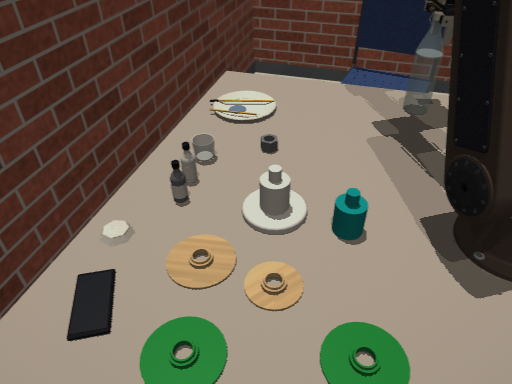

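Top view: wooden tiers at (207,162) and (200,217); green look-alikes at (136,180) and (158,285); white cap on its stand at (277,195); turquoise look-alike cap at (270,264); nut at (367,169); bottles at (268,113) and (298,109); cup at (335,110). There is also a pale hexagonal thing at (216,88), which is not dark grey.

```bash
cat >> h.py <<'E'
def blobs(f,kind,amin=60):
    h=cv2.cvtColor(f,cv2.COLOR_RGB2HSV).astype(int);H,S,V=h[...,0],h[...,1],h[...,2]
    m={'wood':(S>120)&(H>8)&(H<28)&(V>140),'white':(S<45)&(V>150),'dark':(V<110)&(S<90)}[kind].astype(np.uint8)
    c,_=cv2.findContours(m,cv2.RETR_EXTERNAL,cv2.CHAIN_APPROX_NONE)
    return [x for x in c if cv2.contourArea(x)>amin]
def back(K,T,c,z):
    P=np.array([ray(K,T,u,v,z)[:2] for u,v in c[:,0]]).astype(np.float32)
    (x,y),R=cv2.minEnclosingCircle(cv2.convexHull(P));e=cv2.fitEllipse(P);return np.round([x,y,2*R,*e[0],*e[1]],4)
E
python3 - <<'E'
from h import *
for n in("top","side"):
    f,K,T=cap(n)
    for k,z in(("wood",.005),("white",.018),("dark",.034)):
        for c in blobs(f,k):
            if cv2.contourArea(c)>8000 or len(c)<6: continue
            b=cv2.boundingRect(c); print(n,k,b,cv2.contourArea(c),back(K,T,c,z))
ims=[]
f=cv2.imread("pics/top0.png")
ims=[cv2.resize(f[y-35:y+35,x-35:x+35],(260,260),interpolation=2) for x,y in((367,169),(277,197),(207,162))]
g=cv2.imread("pics/side0.png")
ims2=[cv2.resize(g[y-40:y+40,x-40:x+40],(260,260),interpolation=2) for x,y in((269,143),(275,195),(240,270))]
cv2.imwrite("pics/crop1.png",np.vstack([np.hstack(ims),np.hstack(ims2)]))
E
```

```text
top white (247, 171, 55, 55) 2262.0 [0.5338 0.0441 0.1594 0.5334 0.0442 0.1539 0.1556]
top white (404, 85, 55, 70) 1610.5 [ 0.7716 -0.4491  0.2199  0.7568 -0.415   0.1207  0.2175]
top white (440, 84, 37, 66) 1249.5 [ 0.7798 -0.4803  0.2057  0.7868 -0.5092  0.0807  0.2129]
top white (205, 77, 20, 19) 257.0 [0.8637 0.222  0.0602 0.8631 0.2213 0.0551 0.0553]
top dark (356, 162, 15, 18) 87.5 [ 0.612  -0.2095  0.0511  0.6091 -0.2067  0.0365  0.0467]
top dark (363, 161, 12, 13) 72.5 [ 0.6211 -0.226   0.0374  0.6228 -0.2276  0.0262  0.0367]
top dark (401, 112, 43, 45) 88.0 [ 0.7207 -0.386   0.1733  0.7961 -0.477   0.2528  0.3252]
top dark (259, 102, 17, 26) 259.0 [0.7742 0.0675 0.0771 0.7719 0.0656 0.0391 0.0761]
top dark (286, 99, 17, 25) 219.5 [ 0.7854 -0.015   0.0808  0.7802 -0.0145  0.0354  0.08  ]
top dark (319, 98, 27, 29) 288.5 [ 0.783  -0.1239  0.0944  0.7824 -0.1237  0.0561  0.0929]
top dark (127, 86, 56, 44) 1223.5 [0.7911 0.3926 0.1596 0.791  0.3924 0.0829 0.1795]
side white (100, 220, 29, 27) 424.5 [0.8573 0.2324 0.0865 0.8608 0.2286 0.0547 0.0826]
side white (241, 189, 67, 41) 
[... 638 characters left out ...]
113.5 [0.341  0.1065 0.066  0.3528 0.0922 0.0681 0.0864]
side dark (243, 216, 63, 19) 202.5 [ 0.5182  0.0979  0.1423  0.5546 -0.0297  0.2128  0.3704]
side dark (260, 184, 30, 32) 706.0 [0.5337 0.0313 0.1282 0.5339 0.035  0.0795 0.1226]
side dark (269, 171, 13, 13) 112.5 [ 0.556  -0.0499  0.0558  0.5558 -0.0494  0.0338  0.0532]
side dark (182, 142, 10, 17) 73.0 [ 0.8292 -0.1022  0.0888  0.8335 -0.1095  0.0195  0.0904]
side dark (170, 137, 47, 70) 1069.5 [ 0.7868 -0.0244  0.3114  0.7793 -0.0264  0.0988  0.2668]
side dark (261, 135, 17, 19) 251.0 [ 0.6121 -0.1974  0.0993  0.6128 -0.1971  0.0494  0.1037]
side dark (211, 109, 65, 15) 170.0 [ 0.7458 -0.3626  0.2111  0.8179 -0.5314  0.2979  0.5075]
```

View pics/crop1.png

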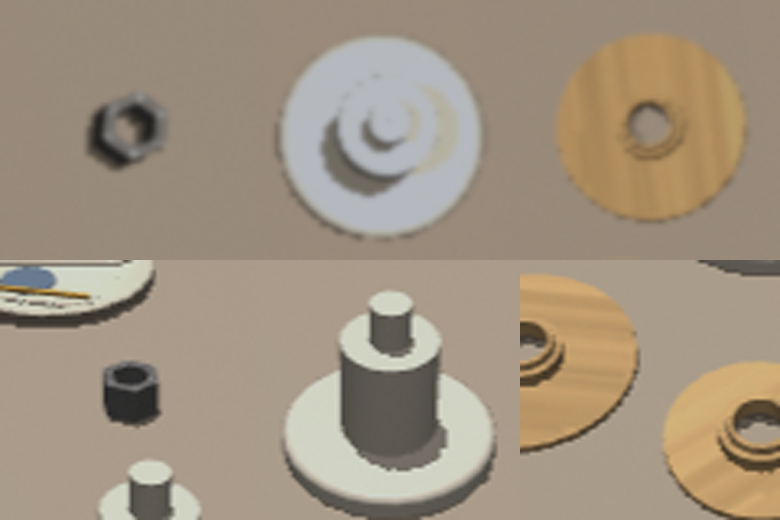

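Run:
```python
from h import *
f,K,T=cap("top");h=cv2.cvtColor(f,cv2.COLOR_RGB2HSV)
print([h[y,x].tolist() for x,y in((190,162),(225,162),(185,217),(60,330),(350,250),(367,158),(277,195),(265,207))])
g,K2,T2=cap("side");h2=cv2.cvtColor(g,cv2.COLOR_RGB2HSV)
print([h2[y,x].tolist() for x,y in((180,262),(220,262),(250,290),(300,300),(400,340))])
for n,hh,k,t in(("top",h,K,T),("side",h2,K2,T2)):
    H,S,V=[hh[...,i].astype(int) for i in range(3)]
    m=((S>105)&(H>8)&(H<30)).astype(np.uint8)
    for c in cv2.findContours(m,0,cv2.CHAIN_APPROX_NONE)[0]:
        if 300<cv2.contourArea(c)<8000: print(n,cv2.boundingRect(c),back(k,t,c,.005))
m=((h[...,2]<150)&(h[...,1]<60)).astype(np.uint8)[150:190,345:390]
print(h[155:185,352:382,2].tolist().__str__().replace("], [","\n"))
print("nut",ray(K,T,367.8,168.5,.034),"knobtop",ray(K,T,278,194.5,.13),"knob side",ray(K2,T2,275.2,170,.13))
```

```text
[[17, 121, 169], [18, 119, 171], [17, 119, 175], [16, 52, 152], [15, 50, 153], [16, 45, 146], [109, 11, 188], [21, 34, 106]]
[[17, 114, 188], [17, 114, 193], [17, 114, 208], [17, 48, 169], [15, 47, 167]]
top (179, 199, 40, 39) [0.4749 0.2616 0.1156 0.473  0.2622 0.1078 0.1138]
top (182, 137, 50, 49) [0.6417 0.2418 0.1469 0.6416 0.2421 0.1428 0.1441]
side (245, 262, 58, 49) [0.4756 0.2617 0.1205 0.4752 0.2615 0.1156 0.1185]
side (166, 235, 70, 54) [0.6411 0.2421 0.1508 0.641  0.242  0.1455 0.1485]
[[152, 152, 152, 152, 153, 152, 152, 152, 153, 153, 152, 152, 152, 152, 152, 152, 152, 152, 153, 153, 153, 152, 152, 152, 152, 152, 152, 152, 152, 152
152, 152, 152, 152, 152, 152, 152, 152, 152, 152, 152, 153, 152, 153, 152, 153, 153, 152, 152, 152, 153, 152, 152, 152, 152, 152, 152, 152, 152, 152
152, 152, 152, 152, 152, 152, 153, 152, 153, 152, 152, 152, 152, 152, 152, 152, 150, 151, 152, 152, 152, 152, 152, 152, 152, 153, 152, 152, 152, 152
152, 152, 152, 152, 152, 152, 153, 152, 153, 152, 152, 152, 152, 151, 149, 146, 143, 145, 147, 149, 152, 152, 152, 152, 152, 152, 153, 153, 152, 153

[... 3139 characters left out ...]
2, 153, 152, 152, 152, 151, 152, 151, 152, 152, 152, 152, 152, 152, 152, 152, 152, 152, 152, 152, 152, 152, 152, 152, 152
153, 153, 152, 152, 152, 152, 152, 153, 152, 152, 152, 152, 152, 152, 153, 152, 153, 153, 153, 152, 153, 153, 152, 152, 152, 152, 152, 152, 152, 152
152, 152, 152, 152, 152, 153, 152, 152, 152, 153, 153, 152, 153, 152, 152, 153, 153, 152, 152, 152, 152, 152, 153, 152, 153, 152, 152, 153, 152, 152
152, 152, 152, 152, 153, 152, 152, 152, 152, 152, 152, 153, 152, 152, 152, 152, 152, 153, 153, 152, 153, 152, 152, 152, 152, 152, 152, 153, 152, 152]]
nut [ 0.61734479 -0.22341429  0.034     ] knobtop [0.53169986 0.04037271 0.13      ] knob side [0.52953665 0.05001258 0.13      ]
```

Measured: large tier (⌀≈0.150) at (0.641, 0.242), medium tier (⌀≈0.120) at (0.475, 0.2615), no small tier, stand at (0.533, 0.045), nut at about (0.617, -0.223). The cap is the white one at (277,195), not the turquoise one at (270,264). I'm moving above it now.

Call:
{"fn": "carry_out", "kwargs": {
  "commands": [0.5,1,0,0,-1,0.5,1,0,0,-1,0.5,1,0,0,-1,0.5,1,0,0,-1,0.5,1,0,0,-1,0.5,1,0,0,-1,0.5,1,0,0,-1,0.5,1,0,0,-1],
  "grip_force": 25
}}

```text
time_s: 1.1
tcp_pos: [0.3364, -0.33, 0.2488]
eef_rot: [-180.0, 0.0, -164.9]
contact_force: [2.0, -0.5, 0.2]
gripper_width: 0.0877
```

Call:
{"fn": "carry_out", "kwargs": {
  "commands": [0.5,1,0,0,-1,0.5,1,0,0,-1,0.5,1,0,0,-1,0.5,1,0,0,-1,0.5,1,0,0,-1,0.5,1,0,0,-1,0.5,1,0,0,-1,0.5,1,0,0,-1]
}}

```text
time_s: 1.9
tcp_pos: [0.4964, -0.0097, 0.2489]
eef_rot: [180.0, 0.0, -164.9]
contact_force: [1.4, -0.1, 1.4]
gripper_width: 0.0876
```

Call:
{"fn": "carry_out", "kwargs": {
  "commands": [0.5,0.7,0,-1,-1,0.4,0.7,0,-1,-1,0,0,0,-1,-1,0,0,0,-1,-1,0,0,0,0,-1,0,0,0,0,-1,0,0,0,0,-1]
}}

```text
time_s: 2.6
tcp_pos: [0.5319, 0.0442, 0.2487]
eef_rot: [180.0, 0.0, 179.2]
contact_force: [0.3, -0.7, 0.7]
gripper_width: 0.0873
```

Call:
{"fn": "carry_out", "kwargs": {
  "commands": [0,0,-1,0,-1,0,0.03,-1,0,-1,0,0,-0.8,0,-1,0,0,-0.3,0,-1,0,0,0,0,0,0,0,0,0,0.6,0,0,0,0,1,0,0,0,0,1],
  "grip_force": 20
}}

```text
time_s: 3.4
tcp_pos: [0.5328, 0.0459, 0.1261]
eef_rot: [179.9, 0.1, 179.1]
contact_force: [0.0, -0.4, -0.4]
gripper_width: 0.0611
```

Call:
{"fn": "carry_out", "kwargs": {
  "commands": [0,0,0,0,1,0,0,0,0,1,0,0,0,0,1]
}}

```text
time_s: 3.7
tcp_pos: [0.5321, 0.0456, 0.1248]
eef_rot: [180.0, 0.0, 179.1]
contact_force: [0.2, 0.1, -0.0]
gripper_width: 0.0374
```

Call:
{"fn": "carry_out", "kwargs": {
  "commands": [0,0,0,0,1,0,0,0,0,1,0,0,0,0,1,0,0,0.2,0,1,0,0,0.5,0,1,0,0,0.8,0,1,0,0,0.8,0,1,0,0,0.5,0,1]
}}

```text
time_s: 4.5
tcp_pos: [0.5327, 0.0457, 0.2397]
eef_rot: [180.0, 0.2, 179.1]
contact_force: [0.5, -0.1, -1.4]
gripper_width: 0.0295
```

Call:
{"fn": "carry_out", "kwargs": {
  "commands": [-0.4,-0.7,0,0,1,-0.4,-0.7,0,0,1,-0.4,-0.8,0,0,1,-0.4,-0.8,0,0,1,-0.4,-0.8,0,0,1,-0.4,-0.8,0,0,1,-0.4,-0.8,0,0,1,0,0,-0.4,0,1]
}}

```text
time_s: 5.3
tcp_pos: [0.4193, -0.1731, 0.2227]
eef_rot: [-180.0, 0.2, 179.0]
contact_force: [0.8, 0.8, -2.0]
gripper_width: 0.0297
```

Call:
{"fn": "carry_out", "kwargs": {
  "commands": [0,0,-0.8,0,1,0,0,-0.8,0,1,0,0,-0.6,0,1,0,0,-0.3,0,1,0,0,0,0,1]
}}

```text
time_s: 5.8
tcp_pos: [0.4188, -0.1704, 0.1194]
eef_rot: [180.0, -0.2, 179.1]
contact_force: [-0.1, -0.5, -0.6]
gripper_width: 0.0296
```

Call:
{"fn": "carry_out", "kwargs": {
  "commands": [0,0,-0.2,0,1,0,0,-0.1,0,1,0,0,0,0,1,0,0,0,0,1]
}}

```text
time_s: 6.2
tcp_pos: [0.4202, -0.1704, 0.109]
eef_rot: [-180.0, 0.0, 179.1]
contact_force: [-0.1, 0.1, -1.4]
gripper_width: 0.0298
```

Call:
{"fn": "carry_out", "kwargs": {
  "commands": [0,0,-0.04,0,1,0,0,0,0,1]
}}

```text
time_s: 6.4
tcp_pos: [0.42, -0.1704, 0.1071]
eef_rot: [180.0, 0.0, 179.1]
contact_force: [1.3, 0.2, -1.2]
gripper_width: 0.0295
```

Call:
{"fn": "carry_out", "kwargs": {
  "commands": [0,0,0,0,0.3,0,0,0,0,0.3,0,0,0,0,0,0,0,0,0,-0.5,0,0,0,0,-1,0,0,0,0,-1,0,0,0,0,-1,0,0,0,0,-1]
}}

```text
time_s: 7.2
tcp_pos: [0.42, -0.1704, 0.107]
eef_rot: [-180.0, -0.0, 179.1]
contact_force: [0.1, -1.1, -0.1]
gripper_width: 0.0733
```

Call:
{"fn": "carry_out", "kwargs": {
  "commands": [0,0,0.5,0,-1,0,0,1,0,-1,0,0,1,0,-1,0,-0.5,1,0,-1,0,-1,0,0,-1,0,-1,0,0,-1,0,0,0,0,-1]
}}

```text
time_s: 7.9
tcp_pos: [0.4198, -0.2735, 0.2469]
eef_rot: [-180.0, -0.0, 178.9]
contact_force: [-0.6, 0.6, -1.0]
gripper_width: 0.0876
```

Run:
```python
from h import *
f,K,T=cap("top");g,K2,T2=cap("side")
cv2.imwrite("pics/t1.png",f[:,:,::-1]);cv2.imwrite("pics/s1.png",g[:,:,::-1])
print(telemetry.get_state()["tcp_pos"])
for z in(0.018,.023,.089): print(proj(K,T,[.5327,.0457,z]),proj(K2,T2,[.5327,.0457,z]))
print(proj(K,T,[.42,-.17,.11]),proj(K2,T2,[.42,-.17,.11]))
x,y=277,197;a=cv2.resize(f[y-40:y+40,x-40:x+40,::-1],(380,380),interpolation=2)
x,y=275,195;b=cv2.resize(g[y-40:y+40,x-40:x+40,::-1],(380,380),interpolation=2)
cv2.imwrite("pics/crop2.png",np.hstack([a,b]))
```

```text
[ 0.41944391 -0.2710679   0.24648326]
[273.79010193 197.75903385] [273.65265663 206.16196991]
[273.87526216 197.61275397] [273.68095346 204.60338058]
[275.083238   195.53781162] [274.07218763 183.05419853]
[358.59031989 238.65376944] [337.22364581 135.26551518]
```

View pics/crop2.png

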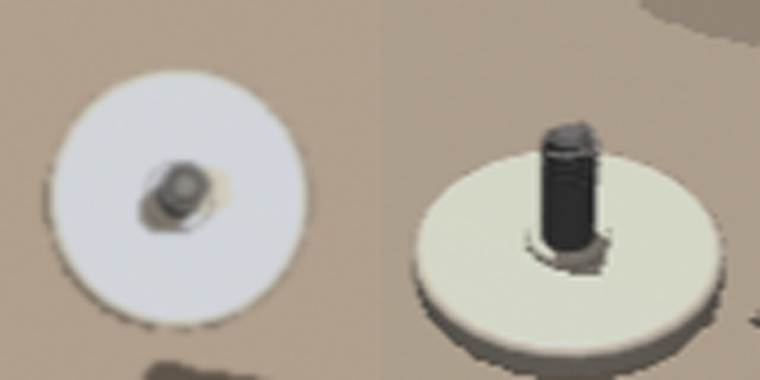

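View pics/s1.png

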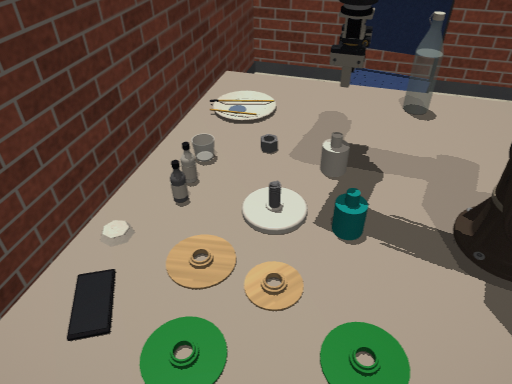

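The cap stands upright on the desk at about (335,160) in the side view, and the bare stud shows at (276,195.5) in the top view. I'll fit the stand more carefully.

```bash
cat >> h.py <<'E'
def disk(f,K,T,kind,u,v,z):
    h=cv2.cvtColor(f,cv2.COLOR_RGB2HSV).astype(int);H,S,V=h[...,0],h[...,1],h[...,2]
    if kind=='wood': m=(S>82)&(H>8)&(H<30)
    else: m=(S<38)&(V>140)
    best=None
    for c in cv2.findContours(m.astype(np.uint8),0,cv2.CHAIN_APPROX_NONE)[0]:
        if cv2.contourArea(c)>400 and cv2.pointPolygonTest(cv2.convexHull(c),(float(u),float(v)),False)>0: best=c
    P=np.array([ray(K,T,a,b,z)[:2] for a,b in cv2.convexHull(best)[:,0].astype(float)],dtype=np.float32)
    # algebraic circle
    A=np.c_[2*P,np.ones(len(P))];s=np.linalg.lstsq(A,(P**2).sum(1),rcond=None)[0]
    return np.round([s[0],s[1],2*np.sqrt(s[2]+s[0]**2+s[1]**2)],4)
E
python3 - <<'E'
from h import *
for n in("top","side"):
    f,K,T=cap(n)
    for k,p,z in(("white",[.532,.045],.018),("wood",[.641,.242],.005),("wood",[.475,.2615],.005)):
        print(n,k,disk(f,K,T,k,*proj(K,T,p+[z]),z))
E
```

```text
top white [0.5319 0.0446 0.1573]
top wood [0.6419 0.242  0.1496]
top wood [0.4757 0.2614 0.1195]
side white [0.5316 0.0464 0.1574]
side wood [0.6414 0.2415 0.1512]
side wood [0.4755 0.261  0.1209]
```

Call:
{"fn": "carry_out", "kwargs": {
  "commands": [0.45,1,0,0,-1,0.45,1,0,0,-1,0.45,1,0,0,-1,0.45,1,0,0,-1,0.45,1,0,0,-1,0.45,1,0,0,-1,0.45,1,0,0,-1,0.45,1,0,0,-1]
}}

```text
time_s: 8.9
tcp_pos: [0.5639, 0.0527, 0.2473]
eef_rot: [180.0, 0.0, 179.2]
contact_force: [0.8, -0.5, 0.4]
gripper_width: 0.0878
```

Call:
{"fn": "carry_out", "kwargs": {
  "commands": [0.45,1,0,0,-1,0.45,1,0,0,-1,0.45,1,0,0,-1,0.45,1,0,0,-1,0.15,0.8,-0.5,0,-1,0,0,-1,0,-1,0,0,-1,0,-1,0,0,0,0,-1]
}}

```text
time_s: 9.7
tcp_pos: [0.6377, 0.2415, 0.1407]
eef_rot: [-179.7, -0.5, 179.2]
contact_force: [-0.9, -0.9, -0.3]
gripper_width: 0.0873
```

Call:
{"fn": "carry_out", "kwargs": {
  "commands": [0,0,0,0,-1]
}}

```text
time_s: 9.8
tcp_pos: [0.6416, 0.2423, 0.1475]
eef_rot: [-179.9, -0.0, 179.2]
contact_force: [-0.0, 0.0, 0.4]
gripper_width: 0.088
```

Call:
{"fn": "carry_out", "kwargs": {
  "commands": [0,0,-1,0,-1,0,0,-1,0,-1,0,0,-0.6,0,-1,0,0,0,0,-1,0,0,0,0,-1]
}}

```text
time_s: 10.3
tcp_pos: [0.6435, 0.2425, 0.0458]
eef_rot: [179.9, 0.2, 179.2]
contact_force: [-0.0, -0.2, 1.3]
gripper_width: 0.0876
```

Call:
{"fn": "carry_out", "kwargs": {
  "commands": [0,0,-0.35,0,-1,0,0,-0.07,0,-1,0,0,0,0,-1,0,0,0,0,0,0,0,0,0,0.6,0,0,0,0,1,0,0,0,0,1,0,0,0,0,1],
  "grip_force": 10
}}

```text
time_s: 11.1
tcp_pos: [0.6428, 0.2417, 0.0274]
eef_rot: [180.0, 0.1, 179.1]
contact_force: [-0.2, -1.0, 5.9]
gripper_width: 0.0532
```

Call:
{"fn": "carry_out", "kwargs": {
  "commands": [0,0,0,0,1,0,0,0,0,1,0,0,0,0,1]
}}

```text
time_s: 11.4
tcp_pos: [0.6427, 0.2415, 0.0274]
eef_rot: [180.0, 0.1, 179.1]
contact_force: [-0.2, -2.0, 5.4]
gripper_width: 0.0508
```

Call:
{"fn": "carry_out", "kwargs": {
  "commands": [0,0,0.05,0,-1,0,0,0,0,-1,0,0,0,0,-1,0,0,0,0,-1,0,0,0,1,-1,0,0,0,1,-1,0,0,0,1,-1,0,0,0,1,-1]
}}

```text
time_s: 12.2
tcp_pos: [0.6418, 0.2416, 0.0279]
eef_rot: [-180.0, -0.0, -164.7]
contact_force: [0.2, 0.9, 0.0]
gripper_width: 0.0876
```

Call:
{"fn": "carry_out", "kwargs": {
  "commands": [0,0,0,1,-1,0,0,0,1,-1,0,0,0,1,-1,0,0,0,1,-1,0,0,0,1,-1,0,0,0,1,-1,0,0,0,1,-1,0,0,0,1,-1]
}}

```text
time_s: 13.0
tcp_pos: [0.6419, 0.2416, 0.0279]
eef_rot: [180.0, -0.0, -132.7]
contact_force: [-0.1, -0.1, 0.2]
gripper_width: 0.0876
```

Call:
{"fn": "carry_out", "kwargs": {
  "commands": [0,0,0,1,-1,0,0,0,1,-1,0,0,0,1,-1,0,0,0,1,-1,0,0,0,1,-1,0,0,0,1,-1,0,0,0,1,-1,0,0,0,1,-1]
}}

```text
time_s: 13.8
tcp_pos: [0.6418, 0.2416, 0.0279]
eef_rot: [180.0, -0.0, -100.7]
contact_force: [-0.0, 0.3, -0.0]
gripper_width: 0.0879
```

```bash
python3 -c "
from h import *
s=telemetry.get_state();print(s['joints'],s['tcp_pos'],s['eef_rot'])"
```

```text
[ 3.68638201e+01  3.26409183e+01 -1.12507835e+01 -5.66015131e-03
 -4.61288590e+01 -4.75773417e+01] [0.64184203 0.24157592 0.02792042] [ 1.79983119e+02 -1.24261644e-02 -1.00717443e+02]
```

Call:
{"fn": "carry_out", "kwargs": {
  "commands": [0,0,0,1,0,0,0,0,1,0.3,0,0,0,0.7,1,0,0,0,0,1,0,0,0,0,1,0,0,0,0,1,0,0,0,0,1,0,0,0,0,1]
}}

```text
time_s: 14.6
tcp_pos: [0.6418, 0.2415, 0.028]
eef_rot: [180.0, -0.0, -90.1]
contact_force: [-0.2, 0.6, -0.8]
gripper_width: 0.0506
```

Call:
{"fn": "carry_out", "kwargs": {
  "commands": [0,0,0,0,1,0,0,0,0,1],
  "grip_force": 20
}}

```text
time_s: 14.8
tcp_pos: [0.6419, 0.2415, 0.028]
eef_rot: [180.0, -0.0, -90.1]
contact_force: [-0.0, 0.0, -1.1]
gripper_width: 0.05
```

Call:
{"fn": "carry_out", "kwargs": {
  "commands": [0,0,0.1,0,1,0,0,0.3,0,1,0,0,0.6,0,1,0,0,1,0,1,0,0,1,0,1,0,0,0,0,1,0,0,0,0,1]
}}

```text
time_s: 15.5
tcp_pos: [0.6425, 0.242, 0.1506]
eef_rot: [-179.8, 0.1, -90.1]
contact_force: [0.2, 0.6, -3.1]
gripper_width: 0.0502
```

Call:
{"fn": "carry_out", "kwargs": {
  "commands": [-0.55,-0.98,0,0,1,-0.55,-0.98,0,0,1,-0.55,-0.98,0,0,1,-0.55,-0.98,0,0,1,-0.55,-0.98,0,0,1,-0.01,-0.02,0,0,1,0,0,0,0,1,0,0,0,0,1]
}}

```text
time_s: 16.3
tcp_pos: [0.5318, 0.045, 0.1479]
eef_rot: [180.0, -0.0, -90.1]
contact_force: [-0.5, 1.0, -2.3]
gripper_width: 0.05
```

Call:
{"fn": "carry_out", "kwargs": {
  "commands": [0,0,-0.5,0,1,0,0,-0.5,0,1,0,0,-0.5,0,1,0,0,-0.5,0,1,0,0,0,0,1,0,0,0,0,1]
}}

```text
time_s: 16.9
tcp_pos: [0.5319, 0.0454, 0.0679]
eef_rot: [179.9, -0.0, -90.0]
contact_force: [0.8, -0.9, -0.8]
gripper_width: 0.0501
```

Call:
{"fn": "carry_out", "kwargs": {
  "commands": [0,0,-0.3,0,1,0,0,-0.1,0,1,0,0,0,0,1,0,0,0,0,1]
}}

```text
time_s: 17.3
tcp_pos: [0.532, 0.0449, 0.0525]
eef_rot: [-180.0, 0.0, -90.1]
contact_force: [0.1, 0.7, -1.3]
gripper_width: 0.0501
```

Call:
{"fn": "carry_out", "kwargs": {
  "commands": [0,0,-0.05,0,1,0,0,-0.05,0,1,0,0,-0.03,0,1,0,0,0,0,1,0,0,0,0,1]
}}

```text
time_s: 17.8
tcp_pos: [0.5315, 0.0446, 0.0469]
eef_rot: [180.0, -0.0, -90.1]
contact_force: [-0.5, -1.3, -1.7]
gripper_width: 0.0501
```

Call:
{"fn": "carry_out", "kwargs": {
  "commands": [0,0,-0.03,0,1,0,0,-0.01,0,1,0,0,0,0,1]
}}

```text
time_s: 18.1
tcp_pos: [0.5316, 0.0446, 0.0458]
eef_rot: [-180.0, -0.0, -90.1]
contact_force: [-2.2, -0.8, 4.5]
gripper_width: 0.0502
```

Call:
{"fn": "carry_out", "kwargs": {
  "commands": [0,0,0,0,0,0,0,0,0,-0.5,0,0,0,0,-1,0,0,0,0,-1,0,0,0,0,-1,0,0,0,0,-1]
}}

```text
time_s: 18.7
tcp_pos: [0.5317, 0.0449, 0.0453]
eef_rot: [-180.0, 0.0, -90.1]
contact_force: [-0.7, 0.5, 0.1]
gripper_width: 0.084
```

Call:
{"fn": "carry_out", "kwargs": {
  "commands": [0,0,0.5,0,-1,0,0,1,0,-1,0,0,1,0,-1,-0.2,1,0,0,-1,-0.2,1,0,0,-1,-0.3,1,0,0,-1,-0.35,1,0,0,-1,-0.35,1,0,0,-1]
}}

```text
time_s: 19.5
tcp_pos: [0.4748, 0.2462, 0.1455]
eef_rot: [-180.0, 0.0, -90.1]
contact_force: [1.6, 1.4, 0.4]
gripper_width: 0.0873
```

Call:
{"fn": "carry_out", "kwargs": {
  "commands": [0,0.42,0,0,-1,0,0,0,0,-1,0,0,0,0,-1]
}}

```text
time_s: 19.8
tcp_pos: [0.4754, 0.2615, 0.1451]
eef_rot: [180.0, -0.0, -90.0]
contact_force: [0.7, -0.1, 0.7]
gripper_width: 0.088
```

Run:
```python
from h import *
print(telemetry.get_state()["tcp_pos"])
for n in("top","side"):
    f,K,T=cap(n);cv2.imwrite(f"pics/{n}2.png",f[:,:,::-1])
    for k,p,z in(("wood",[.532,.045],.023),("wood",[.475,.2615],.005)):
        try: print(n,k,disk(f,K,T,k,*proj(K,T,p+[z]),z))
        except Exception as e: print(n,e)
```

```text
[0.47539857 0.2614612  0.14505517]
top wood [0.5333 0.0466 0.1475]
top wood [0.4774 0.2526 0.1067]
side OpenCV(4.12.0) /io/opencv/modules/imgproc/src/convhull.cpp:143: error: (-215:Assertion failed) total >= 0 && (depth == CV_32F || depth == CV_32S) in function 'convexHull'

side wood [0.4755 0.261  0.1209]
```

View pics/side2.png

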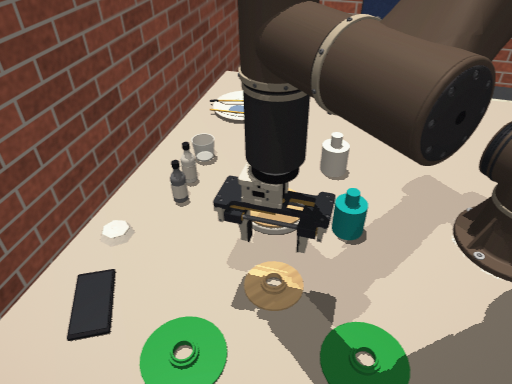

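Call:
{"fn": "carry_out", "kwargs": {
  "commands": [0,0,-1,0,-1,0,0,-1,0,-1,0,0,-0.6,0,-1,0,0,-0.15,0,-1,0,0,0,0,-1,0,0,0,0,-1]
}}

```text
time_s: 20.5
tcp_pos: [0.4765, 0.2618, 0.0366]
eef_rot: [-179.9, 0.1, -90.1]
contact_force: [-0.2, 0.4, -0.2]
gripper_width: 0.0879
```

Call:
{"fn": "carry_out", "kwargs": {
  "commands": [0,0,-0.18,0,-1,0,0,0,0,-1,0,0,0,0,0,0,0,0,0,0.5,0,0,0,0,1,0,0,0,0,1,0,0,0,0,1,0,0,0,0,1],
  "grip_force": 10
}}

```text
time_s: 21.3
tcp_pos: [0.4755, 0.2616, 0.0282]
eef_rot: [180.0, -0.0, -90.1]
contact_force: [-0.2, -0.1, 0.8]
gripper_width: 0.0505
```

Call:
{"fn": "carry_out", "kwargs": {
  "commands": [0,0,0,0,1,0,0,0,0,1],
  "grip_force": 20
}}

```text
time_s: 21.5
tcp_pos: [0.4755, 0.2616, 0.0282]
eef_rot: [180.0, -0.0, -90.1]
contact_force: [-1.5, 1.0, 2.2]
gripper_width: 0.0499
```

Call:
{"fn": "carry_out", "kwargs": {
  "commands": [0,0,0.1,0,1,0,0,0.4,0,1,0,0,0.7,0,1,0,0,1,0,1,0,0,0.8,0,1,0,0,0,0,1,0,0,0,0,1]
}}

```text
time_s: 22.2
tcp_pos: [0.4756, 0.2617, 0.1488]
eef_rot: [-179.9, 0.1, -90.1]
contact_force: [-0.2, 0.4, -1.3]
gripper_width: 0.0501
```

Call:
{"fn": "carry_out", "kwargs": {
  "commands": [0.23,-0.9,0,0,1,0.24,-0.9,0,0,1,0.23,-0.9,0,0,1,0.24,-0.9,0,0,1,0.23,-0.9,0,0,1,0.24,-0.92,0,0,1,0,0,0,0,1,0,0,0,0,1]
}}

```text
time_s: 23.0
tcp_pos: [0.5312, 0.0436, 0.1466]
eef_rot: [179.8, -0.1, -90.2]
contact_force: [0.1, -0.4, -1.9]
gripper_width: 0.0502
```

Call:
{"fn": "carry_out", "kwargs": {
  "commands": [0,0,-0.4,0,1,0,0,-0.5,0,1,0,0,-0.5,0,1,0,0,-0.3,0,1,0,0,-0.2,0,1,0,0,0,0,1,0,0,0,0,1]
}}

```text
time_s: 23.7
tcp_pos: [0.5323, 0.0451, 0.0725]
eef_rot: [-180.0, -0.0, -90.1]
contact_force: [-0.0, -0.3, -0.8]
gripper_width: 0.0501
```

Call:
{"fn": "carry_out", "kwargs": {
  "commands": [0,0,-0.15,0,1,0,0,-0.08,0,1,0,0,0,0,1,0,0,0,0,1]
}}

```text
time_s: 24.1
tcp_pos: [0.532, 0.0447, 0.0631]
eef_rot: [-180.0, 0.0, -90.1]
contact_force: [-0.7, 0.2, -1.2]
gripper_width: 0.0505
```

Call:
{"fn": "carry_out", "kwargs": {
  "commands": [0,0,-0.03,0,1,0,0,-0.03,0,1,0,0,0,0,1,0,0,0,0,1]
}}

```text
time_s: 24.5
tcp_pos: [0.532, 0.0447, 0.0606]
eef_rot: [180.0, -0.0, -90.1]
contact_force: [-0.8, 0.5, -1.7]
gripper_width: 0.0504
```

Call:
{"fn": "carry_out", "kwargs": {
  "commands": [0,0,-0.025,0,1,0,0,0,0,1,0,0,0,0,0,0,0,0,0,-0.5,0,0,0,0,-1,0,0,0,0,-1,0,0,0,0,-1,0,0,0,0,-1]
}}

```text
time_s: 25.3
tcp_pos: [0.532, 0.0448, 0.0595]
eef_rot: [180.0, -0.0, -90.1]
contact_force: [0.1, 0.2, -0.5]
gripper_width: 0.0841
```

Call:
{"fn": "carry_out", "kwargs": {
  "commands": [0,0,0.5,0,-1,0,0,1,0,-1,0,0,1,0,-1,0,0,1,0,-1,0,0,1,0,-1,-0.3,-0.95,0,0,-1,-0.3,-0.95,0,0,-1,-0.3,-0.95,0,0,-1]
}}

```text
time_s: 26.1
tcp_pos: [0.4954, -0.0701, 0.2399]
eef_rot: [-180.0, 0.0, -90.0]
contact_force: [1.5, 0.8, 0.5]
gripper_width: 0.0875
```

Call:
{"fn": "carry_out", "kwargs": {
  "commands": [-0.3,-1,0,0,-1,-0.3,-1,0,0,-1,-0.3,-1,0,0,-1,-0.3,-1,0,0,-1,-0.3,-1,0,0,-1,-0.3,-1,0,0,-1,0,0,0,0,-1]
}}

```text
time_s: 26.8
tcp_pos: [0.4223, -0.3127, 0.2392]
eef_rot: [179.9, -0.0, -90.3]
contact_force: [0.0, -0.6, -0.9]
gripper_width: 0.0875
```

Run:
```python
from h import *
print(telemetry.get_state()["tcp_pos"],telemetry.get_state()["joints"].round(1))
f,K,T=cap("top");g,K2,T2=cap("side")
for z,D in((.023,.15),(.037,.12)):
  print([np.round(proj(k,t,[.532,.0448,z]),1) for k,t in((K,T),(K2,T2))])
a=cv2.resize(f[140:240,240:400,::-1],(800,500),interpolation=2)
cv2.imwrite("pics/crop3.png",a)
b=cv2.resize(g[120:240,230:350,::-1],(600,600),interpolation=2)
cv2.imwrite("pics/crop4.png",b);cv2.imwrite("pics/s3.png",g[:,:,::-1]);cv2.imwrite("pics/t3.png",f[:,:,::-1])
```

```text
[ 0.42228503 -0.31267507  0.23919502] [-15.1   6.8 -18.9   0.  -64.4  14.7]
[array([274.2, 197.9]), array([274.1, 204.4])]
[array([274.4, 197.4]), array([274.1, 200. ])]
```

View pics/crop3.png

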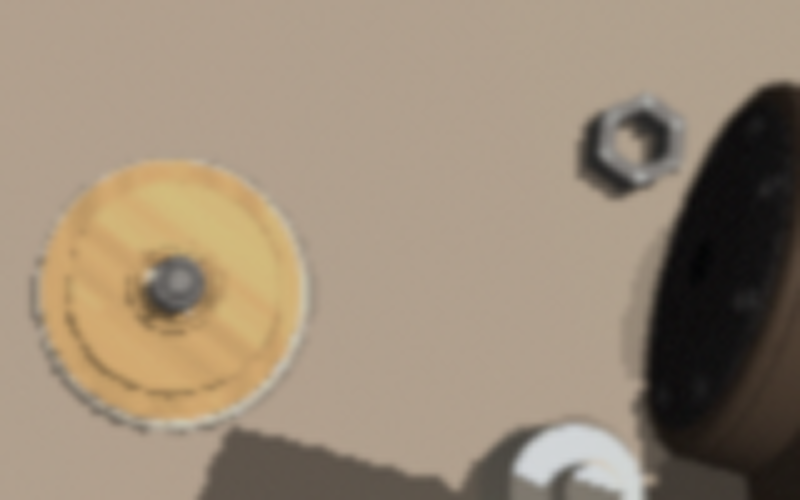

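View pics/crop4.png

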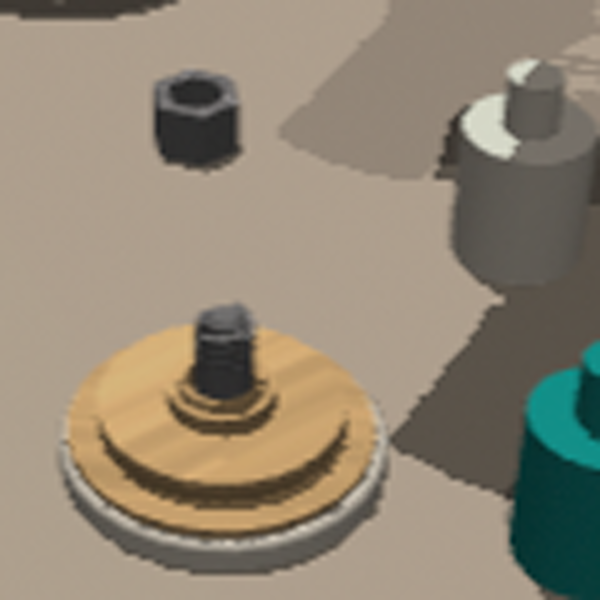

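Both tiers look concentric and seated, and the nut is at (368.4,168.1) in the top view, with its corners about -6° from world x. I'll compute the nut and stud positions from both views.

Run:
```python
from h import *
f,K,T=cap("top");g,K2,T2=cap("side")
print("nut",ray(K,T,368.4,168.1,.034),ray(K2,T2,269.4,138.6,.034))
print("stud",proj(K,T,[.532,.0448,.088]),proj(K2,T2,[.532,.0448,.088]))
# nut silhouette vs predicted, side: hull bottom
for n,(F,k,t) in dict(top=(f,K,T),side=(g,K2,T2)).items():
    print(n,"tiers",disk(F,k,t,"wood",*proj(k,t,[.532,.0448,.023]),.023))
    P=[proj(k,t,[.6185+.024/np.cos(np.pi/6)*np.cos(a),-.225+.024/np.cos(np.pi/6)*np.sin(a),.034]) for a in np.radians(np.arange(6)*60-6)]
    im=cv2.resize(F[:,:,::-1],None,fx=6,fy=6,interpolation=2)
    cv2.polylines(im,[((np.array(P)+.5)*6).astype(np.int32)],True,(0,0,255),1)
    c=((np.mean(P,0)+.5)*6).astype(int); s=((proj(k,t,[.532,.0448,.088])+.5)*6).astype(int)
    cv2.circle(im,tuple(s),5,(0,0,255),1)
    cr=[im[q[1]-140:q[1]+140,q[0]-140:q[0]+140] for q in(c,s)]
    globals()["o"+n]=np.hstack(cr)
cv2.imwrite("pics/crop5.png",np.vstack([otop,oside]))
```

```text
nut [ 0.6185214  -0.22517856  0.034     ] [ 0.61859108 -0.22436899  0.034     ]
stud [275.39908536 195.83388158] [274.45897176 183.2161725 ]
top tiers [0.5333 0.0466 0.1475]
side tiers [0.5332 0.0456 0.152 ]
```

View pics/crop5.png

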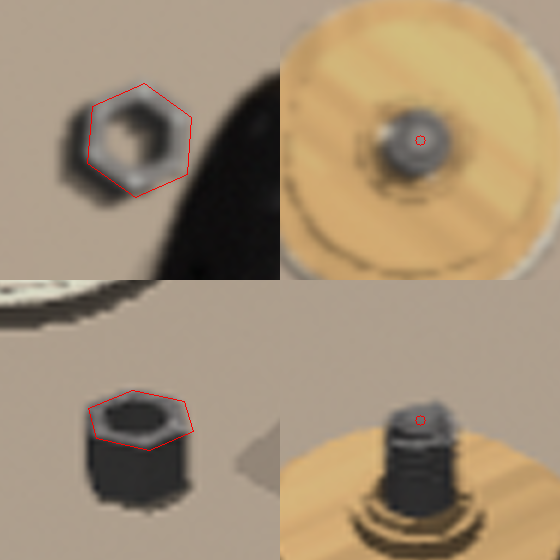

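Call:
{"fn": "carry_out", "kwargs": {
  "commands": [0.82,0.37,0,1,-1,0.82,0.37,0,1,-1,0.82,0.37,0,1,-1,0.82,0.36,0,1,-1,0.82,0.36,0,1,-1,0.82,0.37,0,1,-1,0,0,-1,0,-1,0,0,-1,0,-1]
}}

```text
time_s: 27.8
tcp_pos: [0.6229, -0.2186, 0.1594]
eef_rot: [-179.8, -0.1, -65.9]
contact_force: [0.8, 0.1, -0.5]
gripper_width: 0.0875
```

Call:
{"fn": "carry_out", "kwargs": {
  "commands": [0,0,-1,0,-1,0,0,-1,0,-1,0,0,-0.5,0,-1,0,0,0,0,-1,0,0,0,0,-1]
}}

```text
time_s: 28.3
tcp_pos: [0.6215, -0.2202, 0.0601]
eef_rot: [180.0, -0.0, -66.0]
contact_force: [0.9, -0.3, 0.4]
gripper_width: 0.0877
```

Call:
{"fn": "carry_out", "kwargs": {
  "commands": [-0.07,-0.11,0,0,-1,0,0,-0.5,0,-1,0,0,-0.28,0,-1,0,0,0,0,-1,0,0,0,0,-1]
}}

```text
time_s: 28.8
tcp_pos: [0.6183, -0.2258, 0.0291]
eef_rot: [-180.0, -0.0, -66.1]
contact_force: [0.1, 0.0, -0.2]
gripper_width: 0.0875
```

Call:
{"fn": "carry_out", "kwargs": {
  "commands": [0,0,0,0,0,0,0,0,0,0.5,0,0,0,0,1,0,0,0,0,1,0,0,0,0,1,0,0,0,0,1,0,0,0,0,1,0,0,0,0,1],
  "grip_force": 8
}}

```text
time_s: 29.6
tcp_pos: [0.6181, -0.2256, 0.0284]
eef_rot: [-180.0, -0.0, -66.1]
contact_force: [-0.5, 1.0, 1.3]
gripper_width: 0.0483
```

Call:
{"fn": "carry_out", "kwargs": {
  "commands": [0,0,0,0,-1,0,0,0,0,-1,0,0,0,0,-1,0,0,0,-1,-1,0,0,0,-1,-1,0,0,0,-1,-1,0,0,0,-1,-1,0,0,0,-1,-1]
}}

```text
time_s: 30.4
tcp_pos: [0.6179, -0.2256, 0.0283]
eef_rot: [180.0, 0.0, -86.3]
contact_force: [-0.7, 0.4, -0.0]
gripper_width: 0.0874
```

Call:
{"fn": "carry_out", "kwargs": {
  "commands": [0,0,0,-1,-1,0,0,0,-1,-1,0,0,0,-1,-1,0,0,0,-1,-1,0,0,0,-1,-1,0,0,0,-1,-1,0,0,0,-1,-1,0,0,0,-1,-1]
}}

```text
time_s: 31.2
tcp_pos: [0.6179, -0.2256, 0.0283]
eef_rot: [180.0, -0.0, -118.3]
contact_force: [0.9, -0.3, -0.1]
gripper_width: 0.088
```

Call:
{"fn": "carry_out", "kwargs": {
  "commands": [0,0,0,-1,0,0,0,0,-1,0.5,0,0,0,0,1,0,0,0,0,1,0,0,0,0,1,0,0,0,0,1,0,0,0,0,1,0,0,0,0,1],
  "grip_force": 12
}}

```text
time_s: 32.0
tcp_pos: [0.618, -0.2257, 0.0284]
eef_rot: [-180.0, 0.0, -126.1]
contact_force: [0.2, -0.2, -0.0]
gripper_width: 0.0478
```

Call:
{"fn": "carry_out", "kwargs": {
  "commands": [0,0,0,0,1,0,0,0,0,1],
  "grip_force": 20
}}

```text
time_s: 32.2
tcp_pos: [0.618, -0.2256, 0.0284]
eef_rot: [-180.0, 0.0, -126.1]
contact_force: [0.1, 0.1, -0.7]
gripper_width: 0.0477
```

Call:
{"fn": "carry_out", "kwargs": {
  "commands": [0,0,0.2,0,1,0,0,0.6,0,1,0,0,1,0,1,0,0,1,0,1,0,0,0.45,0,1]
}}

```text
time_s: 32.7
tcp_pos: [0.6196, -0.2261, 0.1634]
eef_rot: [-179.7, 0.1, -126.0]
contact_force: [0.5, 0.7, -1.0]
gripper_width: 0.0478
```

Call:
{"fn": "carry_out", "kwargs": {
  "commands": [-0.3,0.96,0,0,1,-0.3,0.96,0,0,1,-0.3,0.96,0,0,1,-0.3,0.96,0,0,1,-0.3,0.96,0,0,1,-0.3,0.96,0,0,1,-0.35,1,0,0,1,0,0,0,0,1]
}}

```text
time_s: 33.5
tcp_pos: [0.5308, 0.0483, 0.1593]
eef_rot: [-180.0, 0.1, -125.9]
contact_force: [0.6, -0.1, -1.2]
gripper_width: 0.0479
```

Call:
{"fn": "carry_out", "kwargs": {
  "commands": [0,0,-0.4,0,1,0,0,-0.4,0,1,0,0,0,0,1,0,0,0,0,1,0,0,0,0,1]
}}

```text
time_s: 34.0
tcp_pos: [0.5326, 0.0446, 0.1273]
eef_rot: [-180.0, 0.1, -126.1]
contact_force: [0.5, 0.2, -0.9]
gripper_width: 0.0476
```

Call:
{"fn": "carry_out", "kwargs": {
  "commands": [0,0,-0.15,0,1,0,0,-0.15,0,1,0,0,-0.1,0,1,0,0,0,0,1,0,0,0,0,1]
}}

```text
time_s: 34.5
tcp_pos: [0.5319, 0.0447, 0.1102]
eef_rot: [180.0, -0.0, -126.1]
contact_force: [-0.2, 0.1, -0.2]
gripper_width: 0.0476
```

Call:
{"fn": "carry_out", "kwargs": {
  "commands": [0,0,-0.04,0,1,0,0,0,0,1,0,0,0,0,1]
}}

```text
time_s: 34.8
tcp_pos: [0.532, 0.0448, 0.1088]
eef_rot: [-180.0, 0.0, -126.1]
contact_force: [-0.0, -0.2, -0.2]
gripper_width: 0.0475
```

Call:
{"fn": "carry_out", "kwargs": {
  "commands": [0,0,-0.04,0,1,0,0,0,0,1,0,0,0,0,1]
}}

```text
time_s: 35.1
tcp_pos: [0.532, 0.0448, 0.1071]
eef_rot: [180.0, -0.0, -126.1]
contact_force: [-0.9, 0.0, -0.4]
gripper_width: 0.0481
```

Call:
{"fn": "carry_out", "kwargs": {
  "commands": [0,0,-0.04,0,1,0,0,0,0,1,0,0,0,0,1]
}}

```text
time_s: 35.4
tcp_pos: [0.532, 0.0448, 0.1055]
eef_rot: [180.0, -0.0, -126.1]
contact_force: [0.2, 0.1, -0.3]
gripper_width: 0.0482
```

Call:
{"fn": "carry_out", "kwargs": {
  "commands": [0,0,-0.03,0,1,0,0,0,0,1,0,0,0,0,1]
}}

```text
time_s: 35.7
tcp_pos: [0.5321, 0.0448, 0.1045]
eef_rot: [-180.0, 0.0, -126.1]
contact_force: [-0.7, -0.6, 0.8]
gripper_width: 0.0481
```

Call:
{"fn": "carry_out", "kwargs": {
  "commands": [0,0,-0.02,0,1,0,0,0,0,1,0,0,0,0,1]
}}

```text
time_s: 36.0
tcp_pos: [0.5322, 0.0448, 0.1041]
eef_rot: [-180.0, 0.0, -126.1]
contact_force: [-1.5, -0.7, 5.4]
gripper_width: 0.0478
```

Call:
{"fn": "carry_out", "kwargs": {
  "commands": [0,0,0.005,1,1,0,0,0.005,1,1,0,0,0.005,1,1,0,0,0.005,1,1,0,0,0,0,1]
}}

```text
time_s: 36.5
tcp_pos: [0.5318, 0.0444, 0.1049]
eef_rot: [-180.0, -0.0, -109.9]
contact_force: [-2.1, -1.4, 5.7]
gripper_width: 0.0479
```

Call:
{"fn": "carry_out", "kwargs": {
  "commands": [0,0,0.005,1,1,0,0,0.005,1,1,0,0,0.005,1,1,0,0,0.005,1,1,0,0,0,0,1]
}}

```text
time_s: 37.0
tcp_pos: [0.5317, 0.0444, 0.1057]
eef_rot: [180.0, -0.0, -93.9]
contact_force: [-2.8, -0.8, 6.2]
gripper_width: 0.0476
```

Call:
{"fn": "carry_out", "kwargs": {
  "commands": [0,0,0.005,1,1,0,0,0.005,1,1,0,0,0.005,1,1,0,0,0.005,1,1,0,0,0,0,1]
}}

```text
time_s: 37.5
tcp_pos: [0.5316, 0.0444, 0.1065]
eef_rot: [180.0, -0.0, -77.9]
contact_force: [-2.9, -0.2, 6.8]
gripper_width: 0.0476
```

Call:
{"fn": "carry_out", "kwargs": {
  "commands": [0,0,0.005,1,1,0,0,0.005,1,1,0,0,0.005,1,1,0,0,0.005,1,1,0,0,0,0,1]
}}

```text
time_s: 38.0
tcp_pos: [0.5318, 0.0445, 0.1071]
eef_rot: [180.0, -0.0, -62.0]
contact_force: [-1.8, -1.3, 5.0]
gripper_width: 0.048
```

Call:
{"fn": "carry_out", "kwargs": {
  "commands": [0,0,0.005,1,1,0,0,0.005,1,1,0,0,0,0,1]
}}

```text
time_s: 38.3
tcp_pos: [0.5316, 0.0447, 0.107]
eef_rot: [180.0, 0.0, -54.1]
contact_force: [-2.1, -0.2, 3.0]
gripper_width: 0.0478
```

Call:
{"fn": "carry_out", "kwargs": {
  "commands": [0,0,0.005,1,1,0,0,0.005,1,1,0,0,0,0,1]
}}

```text
time_s: 38.6
tcp_pos: [0.5315, 0.0446, 0.1072]
eef_rot: [179.9, 0.0, -46.2]
contact_force: [-1.3, -1.0, -1.5]
gripper_width: 0.0479
```

Call:
{"fn": "carry_out", "kwargs": {
  "commands": [0,0,0,1,1,0,0,0,0,1,0,0,-0.04,0,1,0,0,0,0,1,0,0,0,0,1]
}}

```text
time_s: 39.1
tcp_pos: [0.5317, 0.0445, 0.1056]
eef_rot: [180.0, 0.0, -42.2]
contact_force: [-1.9, -2.0, -1.4]
gripper_width: 0.0477
```

Call:
{"fn": "carry_out", "kwargs": {
  "commands": [0,0,-0.04,0,1,0,0,0,0,1,0,0,0,0,1]
}}

```text
time_s: 39.4
tcp_pos: [0.5316, 0.0445, 0.1041]
eef_rot: [180.0, 0.0, -42.1]
contact_force: [-3.0, -3.5, -1.5]
gripper_width: 0.0479
```

Call:
{"fn": "carry_out", "kwargs": {
  "commands": [0,0,-0.02,0,1,0,0,0,0,1,0,0,0,0,1]
}}

```text
time_s: 39.7
tcp_pos: [0.5317, 0.0445, 0.1034]
eef_rot: [180.0, 0.0, -42.1]
contact_force: [-3.0, -3.9, -0.3]
gripper_width: 0.0475
```

Call:
{"fn": "carry_out", "kwargs": {
  "commands": [-0.01,-0.012,-0.02,0,1,0,0,0,0,1,0,0,0,0,1]
}}

```text
time_s: 40.0
tcp_pos: [0.5317, 0.0444, 0.1028]
eef_rot: [-180.0, -0.0, -42.1]
contact_force: [-3.4, -2.6, -1.3]
gripper_width: 0.0478
```

Call:
{"fn": "carry_out", "kwargs": {
  "commands": [0,0,-0.02,0,1,0,0,0,0,1,0,0,0,0,1]
}}

```text
time_s: 40.3
tcp_pos: [0.5317, 0.0444, 0.1025]
eef_rot: [-180.0, -0.0, -42.1]
contact_force: [-4.5, -2.5, 4.9]
gripper_width: 0.0481
```

Call:
{"fn": "carry_out", "kwargs": {
  "commands": [0,0,-0.02,0,1,0,0,0,0,1,0,0,0,0,1]
}}

```text
time_s: 40.6
tcp_pos: [0.5318, 0.0443, 0.1023]
eef_rot: [-180.0, -0.0, -42.1]
contact_force: [-6.9, -2.5, 9.8]
gripper_width: 0.048
```

Call:
{"fn": "carry_out", "kwargs": {
  "commands": [-0.01,0,-0.005,-1,1,0,0,-0.005,-1,1,0,0,-0.005,-1,1,0,0,-0.005,-1,1,0,0,0,0,1]
}}

```text
time_s: 41.1
tcp_pos: [0.532, 0.0441, 0.1015]
eef_rot: [-179.9, -0.1, -58.2]
contact_force: [-3.3, -4.5, 8.7]
gripper_width: 0.048
```

Call:
{"fn": "carry_out", "kwargs": {
  "commands": [0,0,-0.005,-1,1,0,0,-0.005,-1,1,0,0,-0.005,-1,1,0,0,-0.005,-1,1,0,0,0,0,1]
}}

```text
time_s: 41.6
tcp_pos: [0.532, 0.0442, 0.1007]
eef_rot: [-179.9, -0.0, -74.2]
contact_force: [-3.4, -3.4, 8.4]
gripper_width: 0.0477
```

Call:
{"fn": "carry_out", "kwargs": {
  "commands": [0,0,-0.005,-1,1,0,0,-0.005,-1,1,0,0,-0.005,-1,1,0,0,-0.005,-1,1,0,0,-0.005,-1,1,0,0,-0.005,-1,1,0,0,-0.005,-1,1,0,0,-0.005,-1,1]
}}

```text
time_s: 42.4
tcp_pos: [0.5326, 0.0444, 0.0992]
eef_rot: [-179.8, 0.1, -106.2]
contact_force: [-0.5, -5.1, 6.9]
gripper_width: 0.0477
```

Call:
{"fn": "carry_out", "kwargs": {
  "commands": [0,0,-0.005,-1,1,0,0,-0.005,-1,1,0,0,-0.005,-1,1,0,0,-0.005,-1,1,0,0,-0.005,-1,1,0,0,-0.005,-1,1,0,0,-0.005,-1,1,0,0,-0.005,-1,1]
}}

```text
time_s: 43.2
tcp_pos: [0.5327, 0.0447, 0.0976]
eef_rot: [-179.9, 0.2, -138.2]
contact_force: [-2.1, -3.3, 8.1]
gripper_width: 0.0477
```

Call:
{"fn": "carry_out", "kwargs": {
  "commands": [0,0,-0.005,-1,1,0,0,-0.005,-1,1,0,0,-0.005,-1,1,0,0,-0.005,-1,1,0,0,-0.005,-1,1,0,0,-0.005,-1,1,0,0,0,0,1]
}}

```text
time_s: 43.9
tcp_pos: [0.5328, 0.0443, 0.0964]
eef_rot: [-179.9, 0.2, -162.2]
contact_force: [-1.7, -5.8, 6.6]
gripper_width: 0.0477
```

```bash
python3 -c "
from h import *
s=telemetry.get_state();print(s['joints'],s['moment'],s['eef_rot'])"
```

```text
[ 25.82833381  16.0820346  -28.37079358   0.10658226 -45.38644292
 -98.08016323] [-2.09883761  0.42839172  0.04901658] [-1.79947259e+02  1.69777954e-01 -1.62177003e+02]
```

Call:
{"fn": "carry_out", "kwargs": {
  "commands": [0,0,-0.005,-1,1,0,0,-0.005,-1,1,0,0,-0.005,-1,1,0,0,-0.005,-1,1,0,0,-0.005,-1,1,0,0,-0.005,-1,1,0,0,0,0,1]
}}

```text
time_s: 44.6
tcp_pos: [0.5326, 0.0444, 0.0952]
eef_rot: [180.0, 0.2, 173.8]
contact_force: [-2.8, -4.1, 8.2]
gripper_width: 0.0477
```

Call:
{"fn": "carry_out", "kwargs": {
  "commands": [0,0,0.015,0,1,0,0,0,0,0,0,0,0,0,-1,0,0,0,0,-1,0,0,0,0,-1,0,0,0,0,-1,0,0,0,0,-1,0,0,0,0,-1]
}}

```text
time_s: 45.4
tcp_pos: [0.5312, 0.0444, 0.0945]
eef_rot: [180.0, -0.0, 173.9]
contact_force: [-0.6, -0.1, -0.0]
gripper_width: 0.0862
```

Call:
{"fn": "carry_out", "kwargs": {
  "commands": [0,0,0.4,0,-1,0,0,1,0,-1,0,0,1,0,-1,0,0,1,1,-1,-0.3,-1,0,1,-1,-0.4,-1,0,1,-1,-0.5,-1,0,1,-1,-0.5,-1,0,1,-1]
}}

```text
time_s: 46.2
tcp_pos: [0.4623, -0.1169, 0.2307]
eef_rot: [180.0, 0.0, -165.9]
contact_force: [1.2, 0.2, -0.2]
gripper_width: 0.0876
```

Call:
{"fn": "carry_out", "kwargs": {
  "commands": [-0.4,-1,0,1,-1,-0.4,-1,0,1,-1,-0.3,-1,0,0,-1,0,-0.5,0,0,-1,0,0,0,0,-1,0,0,0,0,-1]
}}

```text
time_s: 46.8
tcp_pos: [0.4188, -0.256, 0.2304]
eef_rot: [180.0, -0.0, -158.2]
contact_force: [-0.3, 0.8, 0.6]
gripper_width: 0.0877
```

Run:
```python
from h import *
print(telemetry.get_state()["tcp_pos"],telemetry.get_state()["joints"].round(1))
f,K,T=cap("top");g,K2,T2=cap("side")
o=[]
for F,k,t in((f,K,T),(g,K2,T2)):
    im=cv2.resize(F[:,:,::-1],None,fx=6,fy=6,interpolation=2)
    for z in(.084-.017,.084+.017):
        P=[proj(k,t,[.532+.0277*np.cos(a),.0446+.0277*np.sin(a),z]) for a in np.radians(np.arange(0,360,10))]
        cv2.polylines(im,[((np.array(P)+.5)*6).astype(np.int32)],True,(0,0,255),1)
    s=((proj(k,t,[.532,.0446,.08])+.5)*6).astype(int)
    o.append(im[s[1]-200:s[1]+200,s[0]-200:s[0]+200])
cv2.imwrite("pics/crop6.png",np.hstack(o))
cv2.imwrite("pics/both6.png",np.vstack([f[100:,100:400,::-1],g[:,100:400,::-1][:284]]))
```

```text
[ 0.41884704 -0.25602938  0.23035495] [ -8.4   3.8 -23.5  -0.  -62.7 -59.7]
```

View pics/crop6.png

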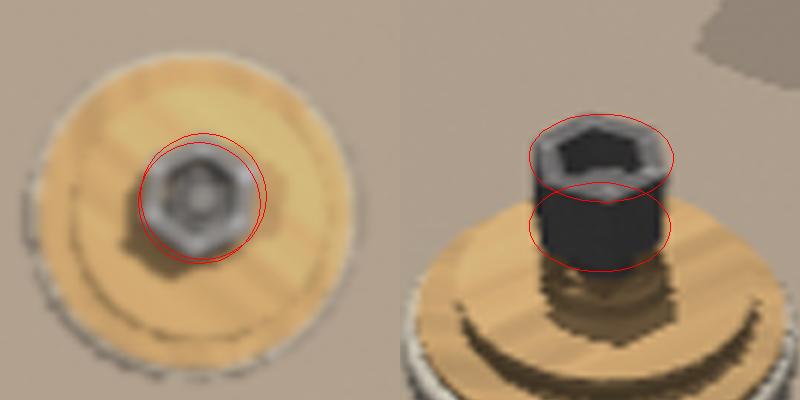

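View pics/both6.png

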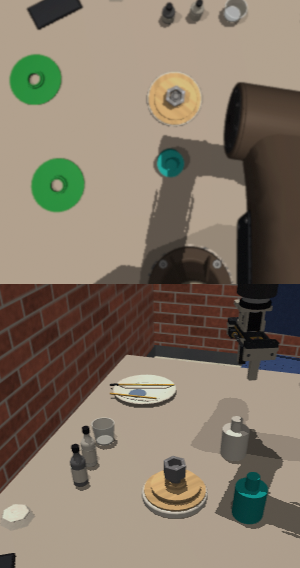

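Call:
{"fn": "carry_out", "kwargs": {
  "commands": [0.03,0.7,0,0,-1,0,0.7,0,0,-1,0,0.74,0,0,-1,0,0,-0.6,0,-1,0,0,-0.8,0,-1,0,0,-0.8,0,-1,0,0,0,0,-1,0,0,0,0,-1]
}}

```text
time_s: 47.7
tcp_pos: [0.4207, -0.1697, 0.1431]
eef_rot: [-180.0, -0.1, -158.0]
contact_force: [1.2, -0.4, 0.4]
gripper_width: 0.0877
```

Call:
{"fn": "carry_out", "kwargs": {
  "commands": [0,0,0,0,-1]
}}

```text
time_s: 47.8
tcp_pos: [0.4216, -0.1699, 0.1442]
eef_rot: [-179.9, 0.1, -158.0]
contact_force: [-0.5, -0.8, 0.7]
gripper_width: 0.0875
```

Call:
{"fn": "carry_out", "kwargs": {
  "commands": [0,0,-0.6,0,-1,0,0,-0.32,0,-1,0,0,0,0,0.2,0,0,0,0,0.7,0,0,0,0,1,0,0,0,0,1,0,0,0,0,1,0,0,0,0,1],
  "grip_force": 8
}}

```text
time_s: 48.6
tcp_pos: [0.4206, -0.1701, 0.1061]
eef_rot: [-180.0, 0.0, -158.1]
contact_force: [-0.3, -0.8, 0.1]
gripper_width: 0.0451
```

Call:
{"fn": "carry_out", "kwargs": {
  "commands": [0,0,0,0,1,0,0,0,0,1,0,0,0,0,1]
}}

```text
time_s: 48.9
tcp_pos: [0.4204, -0.1701, 0.1058]
eef_rot: [-180.0, -0.0, -158.1]
contact_force: [0.1, 0.6, -0.1]
gripper_width: 0.0302
```

Call:
{"fn": "carry_out", "kwargs": {
  "commands": [0,0,0,0,0,0,0,0,0,0,0,0,0,0,0,0,0,0,1,0,0,0,0,1,0,0,0,0,1,0,0,0,0,1,0,0,0,0,1,0]
}}

```text
time_s: 49.7
tcp_pos: [0.4204, -0.1701, 0.1057]
eef_rot: [-180.0, 0.0, -137.9]
contact_force: [0.2, 0.2, 0.9]
gripper_width: 0.044
```

Call:
{"fn": "carry_out", "kwargs": {
  "commands": [0,0,0,1,0,0,0,0,1,0,0,0,0,1,0,0,0,0,1,0,0,0,0,1,0,0,0,0,1,0,0,0,0,1,0,0,0,0,1,0]
}}

```text
time_s: 50.5
tcp_pos: [0.4204, -0.1701, 0.1057]
eef_rot: [180.0, -0.0, -105.9]
contact_force: [-0.6, 0.0, 0.7]
gripper_width: 0.0436
```

Call:
{"fn": "carry_out", "kwargs": {
  "commands": [0,0,0,1,0,0,0,0,1,0,0,0,0,1,0,0,0,0,1,0,0,0,0,1,0,0,0,0,1,0,0,0,0,1,0,0,0,0,1,0]
}}

```text
time_s: 51.3
tcp_pos: [0.4203, -0.1701, 0.1057]
eef_rot: [180.0, 0.0, -73.9]
contact_force: [1.2, 0.1, -0.7]
gripper_width: 0.0436
```

Call:
{"fn": "carry_out", "kwargs": {
  "commands": [0,0,0,1,0.5,0,0,0,0,1,0,0,0,0,1,0,0,0,0,1,0,0,0,0,1,0,0,0,0,1,0,0,0,0,1,0,0,0,0,1]
}}

```text
time_s: 52.1
tcp_pos: [0.4204, -0.1701, 0.1057]
eef_rot: [-180.0, 0.0, -70.1]
contact_force: [-0.1, -0.8, -1.3]
gripper_width: 0.0299
```

Call:
{"fn": "carry_out", "kwargs": {
  "commands": [0,0,0,0,1,0,0,0,0,1],
  "grip_force": 20
}}

```text
time_s: 52.3
tcp_pos: [0.4204, -0.1701, 0.1057]
eef_rot: [180.0, 0.0, -70.1]
contact_force: [0.4, -0.2, -1.0]
gripper_width: 0.0296
```

Call:
{"fn": "carry_out", "kwargs": {
  "commands": [0,0,0.2,0,1,0,0,0.6,0,1,0,0,1,0,1,0,0,1,0,1,0,0,0.3,0,1,0,0,0,0,1]
}}

```text
time_s: 52.9
tcp_pos: [0.4215, -0.1702, 0.2322]
eef_rot: [-179.7, -0.1, -70.1]
contact_force: [-0.3, 0.3, -0.6]
gripper_width: 0.0297
```

Call:
{"fn": "carry_out", "kwargs": {
  "commands": [0.46,0.89,0,0,1,0.46,0.89,0,0,1,0.47,0.9,0,0,1,0.47,0.9,0,0,1,0.47,0.89,0,0,1,0.47,0.9,0,0,1,0,0,0,0,1,0,0,0,0,1]
}}

```text
time_s: 53.7
tcp_pos: [0.5316, 0.0453, 0.2277]
eef_rot: [179.8, 0.0, -70.0]
contact_force: [-0.6, -0.0, -1.8]
gripper_width: 0.0295
```

Call:
{"fn": "carry_out", "kwargs": {
  "commands": [0,0,-0.2,0,1,0,0,0,0,1,0,0,0,0,1]
}}

```text
time_s: 54.0
tcp_pos: [0.5318, 0.0437, 0.2213]
eef_rot: [179.9, -0.0, -70.1]
contact_force: [-0.3, 0.9, -0.3]
gripper_width: 0.0296
```

Lower slowly past the nut's top.

Call:
{"fn": "carry_out", "kwargs": {
  "commands": [0,0.01,-0.15,0,1,0,0,-0.15,0,1,0,0,-0.1,0,1,0,0,0,0,1,0,0,0,0,1]
}}

```text
time_s: 54.5
tcp_pos: [0.5324, 0.045, 0.2057]
eef_rot: [180.0, -0.0, -70.1]
contact_force: [0.1, 0.7, -0.8]
gripper_width: 0.0298
```

Call:
{"fn": "carry_out", "kwargs": {
  "commands": [0,0,-0.15,0,1,0,0,-0.15,0,1,0,0,0,0,1,0,0,0,0,1]
}}

```text
time_s: 54.9
tcp_pos: [0.5323, 0.045, 0.1935]
eef_rot: [180.0, -0.0, -70.1]
contact_force: [0.0, 0.1, -0.4]
gripper_width: 0.0295
```

Call:
{"fn": "carry_out", "kwargs": {
  "commands": [0,0,-0.25,0,1,0,0,-0.3,0,1,0,0,-0.3,0,1,0,0,-0.15,0,1,0,0,0,0,1,0,0,0,0,1]
}}

```text
time_s: 55.5
tcp_pos: [0.5325, 0.0451, 0.1537]
eef_rot: [180.0, -0.0, -70.1]
contact_force: [0.0, 0.4, -1.7]
gripper_width: 0.0294
```

Call:
{"fn": "carry_out", "kwargs": {
  "commands": [0,0,-0.1,0,1,0,0,-0.08,0,1,0,0,0,0,1,0,0,0,0,1]
}}

```text
time_s: 55.9
tcp_pos: [0.5345, 0.0457, 0.1489]
eef_rot: [-179.7, -0.0, -70.0]
contact_force: [-0.0, 1.7, 10.4]
gripper_width: 0.0296
```

Call:
{"fn": "carry_out", "kwargs": {
  "commands": [0,0,0.03,0,1,0,0,0,0,1,0,0,0,0,1]
}}

```text
time_s: 56.2
tcp_pos: [0.5341, 0.0456, 0.1496]
eef_rot: [-179.8, -0.0, -70.0]
contact_force: [0.4, 0.6, 6.7]
gripper_width: 0.0298
```

Run:
```python
from h import *
print(telemetry.get_state()["tcp_pos"],telemetry.get_state()["contact_force"])
g,K,T=cap("side")
im=cv2.resize(g[:,:,::-1],None,fx=5,fy=5,interpolation=2)
for r,z in((.036,.0445),(.036,.1245),(.06,.037),(.075,.023)):
    P=[proj(K,T,[.532+r*np.cos(a),.0446+r*np.sin(a),z]) for a in np.radians(np.arange(0,360,5))]
    cv2.polylines(im,[((np.array(P)+.5)*5).astype(np.int32)],True,(0,0,255),1)
s=((proj(K,T,[.532,.0446,.07])+.5)*5).astype(int)
cv2.imwrite("pics/crop7.png",im[s[1]-250:s[1]+250,s[0]-300:s[0]+300])
```

```text
[0.5341021  0.04563987 0.14956963] [0.43504469 0.61990422 6.67676564]
```

View pics/crop7.png

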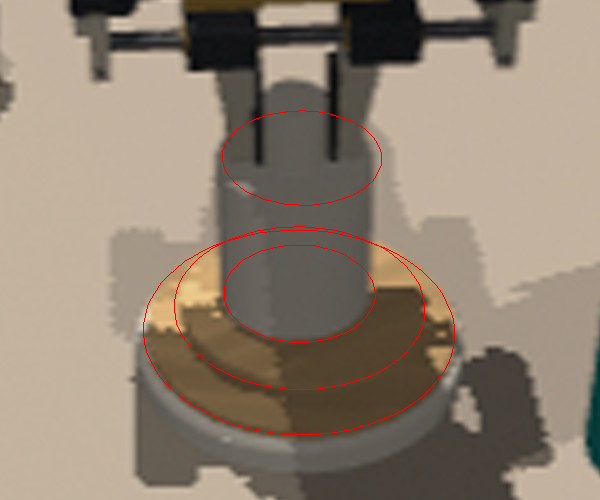

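Call:
{"fn": "carry_out", "kwargs": {
  "commands": [0,0,0.3,0,1,0,0,0,0,1,0,0,0,0,1,0,0,0,0,1]
}}

```text
time_s: 56.65
tcp_pos: [0.5321, 0.045, 0.1595]
eef_rot: [180.0, 0.0, -70.1]
contact_force: [0.0, -0.2, -0.3]
gripper_width: 0.0297
```

Run:
```python
from h import *
s=telemetry.get_state();p=s["tcp_pos"];print(p,s["contact_force"],s["moment"])
o=[]
for n in("side","top"):
    g,K,T=cap(n);g=np.clip(255*(g/255.)**.5,0,255).astype(np.uint8)
    im=cv2.resize(g[:,:,::-1],None,fx=6,fy=6,interpolation=2)
    zr=p[2]-.1057
    for r,z,c,col in((.036,zr,p,(0,0,255)),(.036,zr+.08,p,(0,0,255)),(.06,.037,[.532,.0446],(255,0,0)),(.075,.023,[.532,.0446],(0,255,0))):
        P=[proj(K,T,[c[0]+r*np.cos(a),c[1]+r*np.sin(a),z]) for a in np.radians(np.arange(0,360,5))]
        cv2.polylines(im,[((np.array(P)+.5)*6).astype(np.int32)],True,col,1)
    q=((proj(K,T,[.532,.0446,.06])+.5)*6).astype(int)
    o.append(im[q[1]-270:q[1]+270,q[0]-200:q[0]+200])
cv2.imwrite("pics/crop8.png",np.hstack(o))
```

```text
[0.53208056 0.04501509 0.15950928] [ 0.00173115 -0.1899203  -0.29058258] [-0.02044384  0.17968875 -0.00386683]
```

View pics/crop8.png

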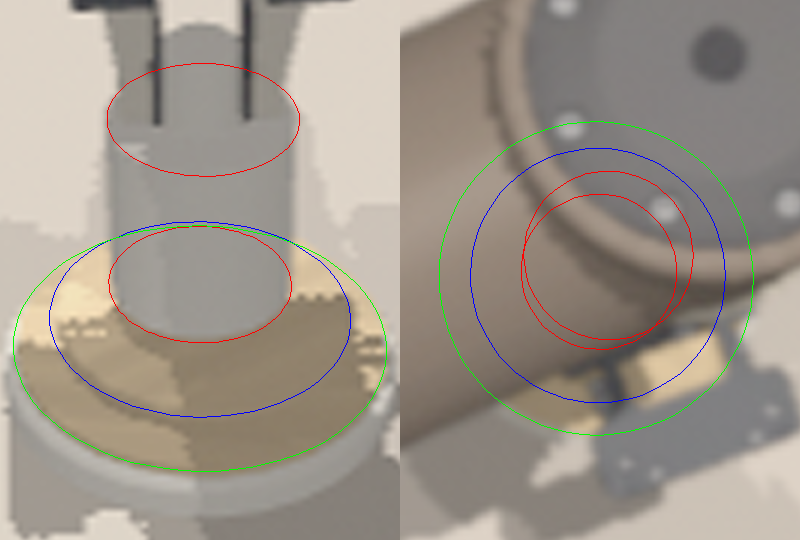

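Call:
{"fn": "carry_out", "kwargs": {
  "commands": [0,0,0.3,0,1,0,0,0.5,0,1,0,0,0.6,0,1,0,0,0.6,0,1,0,0,0.2,0,1,0,0,0,0,1,-0.5,-0.8,0,0,1,-0.5,-0.9,0,0,1]
}}

```text
time_s: 57.55
tcp_pos: [0.4913, -0.023, 0.2461]
eef_rot: [179.8, 0.0, -70.0]
contact_force: [0.5, -1.5, -1.0]
gripper_width: 0.0297
```

Call:
{"fn": "carry_out", "kwargs": {
  "commands": [-0.5,-0.9,0,0,1,-0.5,-0.9,0,0,1,-0.5,-0.9,0,0,1,-0.3,-0.9,0,0,1,0,-0.9,0,0,1,0,0,0,0,1,0,0,0,0,1]
}}

```text
time_s: 58.25
tcp_pos: [0.4195, -0.2035, 0.2465]
eef_rot: [179.9, 0.1, -70.2]
contact_force: [-0.4, -0.3, -1.1]
gripper_width: 0.0295
```

Run:
```python
from h import *
print(telemetry.get_state()["tcp_pos"])
f,K,T=cap("top");g,K2,T2=cap("side")
cv2.imwrite("pics/t9.png",f[:,:,::-1]);cv2.imwrite("pics/s9.png",g[:,:,::-1])
q=lambda im,x,y:cv2.resize(im[y-40:y+40,x-40:x+40],(300,300),interpolation=2)
A=np.hstack([q(cv2.imread("pics/t3.png"),275,197),q(cv2.imread("pics/s3.png"),275,195)])
B=np.hstack([q(f[:,:,::-1],275,197),q(g[:,:,::-1],275,195)])
cv2.imwrite("pics/crop9.png",np.vstack([A,B]))
```

```text
[ 0.41945297 -0.20348016  0.24648136]
```

View pics/crop9.png

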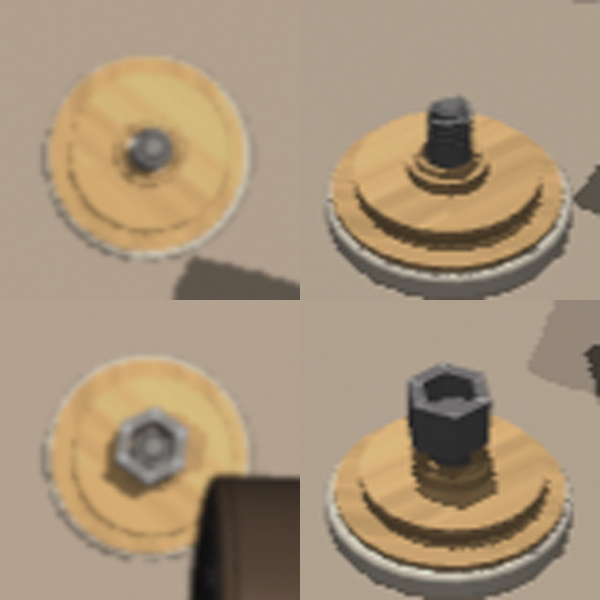

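Since the last look the medium tier has shifted about 2 mm on its spigot: its edge is about 1 px to the right. The cap's rim must have landed on its hub and pushed it towards centre. Otherwise the nut and tiers look fine, so I'll retry more gently.

Call:
{"fn": "carry_out", "kwargs": {
  "commands": [0.4,0.89,0,0,1,0.4,0.89,0,0,1,0.4,0.89,0,0,1,0.4,0.89,0,0,1,0.4,0.89,0,0,1,0.4,0.89,0,0,1,0.43,0.89,0,0,1,0,0,0,0,1]
}}

```text
time_s: 59.15
tcp_pos: [0.535, 0.0511, 0.247]
eef_rot: [180.0, 0.0, -69.8]
contact_force: [-0.9, -1.1, -0.0]
gripper_width: 0.0294
```

Call:
{"fn": "carry_out", "kwargs": {
  "commands": [0,0,-0.3,0,1,0,0,-0.3,0,1,0,0,0,0,1,0,0,0,0,1]
}}

```text
time_s: 59.55
tcp_pos: [0.533, 0.0455, 0.2232]
eef_rot: [179.9, -0.0, -70.1]
contact_force: [-0.7, 0.3, -1.0]
gripper_width: 0.0296
```

Call:
{"fn": "carry_out", "kwargs": {
  "commands": [0,0,-0.3,0,1,0,0,-0.3,0,1,0,0,-0.3,0,1,0,0,-0.3,0,1,0,0,-0.3,0,1,0,0,-0.1,0,1,0,0,0,0,1,0,0,0,0,1]
}}

```text
time_s: 60.35
tcp_pos: [0.5339, 0.0464, 0.16]
eef_rot: [-180.0, -0.0, -70.1]
contact_force: [-0.5, 0.1, -0.8]
gripper_width: 0.0295
```

Call:
{"fn": "carry_out", "kwargs": {
  "commands": [0,0,-0.06,0,1,0,0,-0.03,0,1,0,0,0,0,1,0,0,0,0,1]
}}

```text
time_s: 60.75
tcp_pos: [0.5337, 0.0463, 0.1563]
eef_rot: [-180.0, 0.0, -70.1]
contact_force: [1.1, -0.1, -1.0]
gripper_width: 0.0296
```

Call:
{"fn": "carry_out", "kwargs": {
  "commands": [-0.02,-0.02,-0.06,0,1,0,0,-0.03,0,1,0,0,0,0,1,0,0,0,0,1]
}}

```text
time_s: 61.15
tcp_pos: [0.5328, 0.0455, 0.1525]
eef_rot: [180.0, -0.0, -70.1]
contact_force: [0.1, -0.6, -0.3]
gripper_width: 0.0298
```

Call:
{"fn": "carry_out", "kwargs": {
  "commands": [0,0,-0.04,0,1,0,0,0,0,1,0,0,0,0,1]
}}

```text
time_s: 61.45
tcp_pos: [0.5329, 0.0455, 0.151]
eef_rot: [-180.0, -0.0, -70.1]
contact_force: [0.2, -0.5, -0.3]
gripper_width: 0.0295
```

Call:
{"fn": "carry_out", "kwargs": {
  "commands": [0,0,-0.04,0,1,0,0,0,0,1,0,0,0,0,1]
}}

```text
time_s: 61.75
tcp_pos: [0.5329, 0.0455, 0.1496]
eef_rot: [-180.0, -0.0, -70.1]
contact_force: [-0.5, 0.3, 3.1]
gripper_width: 0.0296
```

Run:
```python
from h import *
g,K,T=cap("side")
R=T[:3,:3];c=-R.T@T[:3,3];d=c[:2]-np.array([.532,.0447]);d/=np.linalg.norm(d)
for nm,r,z in(("hubtop",.026,.046),("medtop",.06,.037),("medbot",.06,.032),("largetop",.075,.023),("largebot",.075,.018),("foot",.08,.018)):
    print(nm,proj(K,T,[.532+r*d[0],.0447+r*d[1],z]).round(1))
u=proj(K,T,[.532+.06*d[0],.0447+.06*d[1],.037])[0]
for n in("s3","s9"):
    im=cv2.imread(f"pics/{n}.png")
    cc=int(round(u)); print(n,cc,[(v,int(im[v,cc-1:cc+2].mean())) for v in range(196,240)])
    for du in(-20,20): print(du,[(v,int(im[v,cc+du].mean())) for v in range(212,232)])
```

```text
hubtop [274.1 204.3]
medtop [273.8 217. ]
medbot [273.8 218.6]
largetop [273.7 226.1]
largebot [273.6 227.7]
foot [273.6 229.2]
s3 274 [(196, 45), (197, 45), (198, 45), (199, 47), (200, 90), (201, 67), (202, 75), (203, 150), (204, 69), (205, 64), (206, 66), (207, 134), (208, 150), (209, 152), (210, 154), (211, 158), (212, 165), (213, 162), (214, 160), (215, 159), (216, 135), (217, 65), (218, 60), (219, 53), (220, 68), (221, 79), (222, 154), (223, 155), (224, 156), (225, 153), (226, 84), (227, 80), (228, 171), (229, 161), (230, 102), (231, 90), (232, 89), (233, 90), (234, 81), (235, 157), (236, 157), (237, 157), (238, 157), (239, 158)]
-20 [(212, 55), (213, 69), (214, 122), (215, 122), (216, 146), (217, 148), (218, 156), (219, 158), (220, 155), (221, 84), (222, 81), (223, 177), (224, 163), (225, 120), (226, 86), (227, 86), (228, 87), (229, 81), (230, 134), (231, 158)]
20 [(212, 54), (213, 56), (214, 81), (215, 116), (216, 152), (217, 150), (218, 148), (219, 148), (220, 148), (221, 90), (222, 60), (223, 150), (224, 172), (225, 138), (226, 92), (227, 86), (228, 85), (229, 87), (230, 83)
[... 298 characters left out ...]
77), (221, 123), (222, 157), (223, 157), (224, 158), (225, 150), (226, 63), (227, 95), (228, 194), (229, 163), (230, 103), (231, 92), (232, 91), (233, 91), (234, 83), (235, 159), (236, 160), (237, 160), (238, 160), (239, 159)]
-20 [(212, 130), (213, 146), (214, 146), (215, 146), (216, 148), (217, 152), (218, 161), (219, 159), (220, 108), (221, 72), (222, 186), (223, 192), (224, 165), (225, 122), (226, 88), (227, 87), (228, 89), (229, 82), (230, 137), (231, 161)]
20 [(212, 62), (213, 57), (214, 68), (215, 81), (216, 115), (217, 152), (218, 150), (219, 150), (220, 149), (221, 109), (222, 67), (223, 140), (224, 174), (225, 140), (226, 93), (227, 88), (228, 86), (229, 88), (230, 84), (231, 160)]
```

Run:
```python
from h import *
from scipy.optimize import least_squares
g,K,T=cap("side")
def fit(im,r,z,c0,drop,rows):
    gr=im.mean(2);P=[]
    for a in np.radians(np.arange(20,160,2.)):   # front half as seen by side camera (+y)
        cc=c0+r*np.array([np.cos(a),np.sin(a)])
        # scan along radius for strongest bright->dark step going outward
        rs=np.arange(r-.008,r+.008,.0004)
        q=np.array([proj(K,T,[c0[0]+s*np.cos(a),c0[1]+s*np.sin(a),z]) for s in rs],dtype=np.float32)
        v=cv2.remap(gr.astype(np.float32),q[:,0].reshape(1,-1),q[:,1].reshape(1,-1),1)[0]
        d=v[:-5]-v[5:]; i=d.argmax()
        if d[i]>35: P.append(c0+rs[i+2]*np.array([np.cos(a),np.sin(a)]))
    P=np.array(P)
    s=least_squares(lambda p:np.hypot(*(P-p).T)-r,c0,loss="soft_l1",f_scale=.0008)
    return s.x.round(4),len(P),round(float(np.median(abs(s.fun))),5)
for n in("s3","s9"):
    im=cv2.imread(f"pics/{n}.png").astype(float)
    print(n,"med",fit(im,.06,.037,np.array([.532,.0447]),0,0),"large",fit(im,.075,.023,np.array([.532,.0447]),0,0),"foot",fit(im,.08,.018,np.array([.532,.0447]),0,0))
```

```text
s3 med (array([0.5337, 0.0425]), 57, 0.0004) large (array([0.534 , 0.0437]), 46, 0.00048) foot (array([0.5311, 0.0454]), 27, 0.00036)
s9 med (array([0.5307, 0.0399]), 56, 0.00034) large (array([0.5328, 0.0425]), 51, 0.00062) foot (array([0.5308, 0.0454]), 34, 0.00049)
```

```bash
cat > fit.py <<'E'
from h import *
from scipy.optimize import least_squares
def edge(im,K,T,r,z,c0,angs,th=15,w=.007,sg=1):
    gr=im.mean(2).astype(np.float32);P=[]
    for a in np.radians(angs):
        u=np.array([np.cos(a),np.sin(a)]);rs=np.arange(r-w,r+w,.0004)
        q=np.array([proj(K,T,[*(c0+s*u),z]) for s in rs],dtype=np.float32)
        v=cv2.remap(gr,q[:,:1].T.copy(),q[:,1:].T.copy(),1)[0]
        d=sg*(v[:-5]-v[5:]);i=d.argmax()
        if d[i]>th:P.append(c0+rs[i+2]*u)
    P=np.array(P)
    if len(P)<8:return None
    s=least_squares(lambda p:np.hypot(*(P-p).T)-r,c0,loss="soft_l1",f_scale=.0008)
    return s.x.round(4),len(P),round(float(np.median(abs(s.fun))),5)
E
python3 - <<'E'
from fit import *
_,K,T=cap("top");_,K2,T2=cap("side");c0=np.array([.532,.0447])
for n in("t3","t9"):
    im=cv2.imread(f"pics/{n}.png").astype(float)
    A=np.arange(60,250,3) if n=="t3" else np.arange(60,200,3)
    print(n,"med",edge(im,K,T,.06,.037,c0,A),"large",edge(im,K,T,.075,.023,c0,A,8),"foot",edge(im,K,T,.08,.018,c0,A,8))
for n in("t1","s1"):
    im=cv2.imread(f"pics/{n}.png").astype(float);k,t=(K,T) if n=="t1" else (K2,T2)
    A=np.arange(60,250,3) if n=="t1" else np.arange(20,160,3)
    print(n,"foot",edge(im,k,t,.08,.018,c0,A,8))
for n in("s3","s9"):
    im=cv2.imread(f"pics/{n}.png").astype(float);k,t=K2,T2
    print(n,"hub edge",edge(im,k,t,.026,.046,c0,np.arange(20,160,3),15,.005),"hubfoot",edge(im,k,t,.026,.037,c0,np.arange(20,160,3),15,.005,-1))
E
```

```text
t3 med (array([0.5354, 0.0449]), 15, 0.00036) large (array([0.5291, 0.0448]), 48, 0.00057) foot (array([0.535 , 0.0444]), 47, 0.00077)
t9 med None large (array([0.5302, 0.047 ]), 27, 0.0008) foot (array([0.5344, 0.0433]), 28, 0.00063)
t1 foot (array([0.5358, 0.043 ]), 64, 0.00106)
s1 foot (array([0.5311, 0.0453]), 47, 0.00059)
s3 hub edge (array([0.5335, 0.0427]), 42, 0.0003) hubfoot (array([0.5326, 0.0432]), 47, 0.00045)
s9 hub edge None hubfoot (array([0.5261, 0.0502]), 24, 0.00119)
```

The cap stops about 7 mm high, so the medium tier under it is off-centre or not fully down. I'll press lightly and circle the cap by ±1.6 mm to let the stack settle.

Call:
{"fn": "carry_out", "kwargs": {
  "commands": [0,-0.04,-0.02,0,1,0.0,0,0,0,1,0,0,0,0,1],
  "grip_force": 30
}}

```text
time_s: 62.25
tcp_pos: [0.5326, 0.0438, 0.1482]
eef_rot: [180.0, 0.0, -70.1]
contact_force: [0.4, -0.4, -1.3]
gripper_width: 0.0292
```

Call:
{"fn": "carry_out", "kwargs": {
  "commands": [-0.04,0.0,0,0,1,0,0,0,0,1,0,0,0,0,1]
}}

```text
time_s: 62.55
tcp_pos: [0.5311, 0.0439, 0.1486]
eef_rot: [180.0, -0.0, -70.1]
contact_force: [-0.7, -0.9, -0.7]
gripper_width: 0.0296
```

Call:
{"fn": "carry_out", "kwargs": {
  "commands": [0,0.06,0,0,1,0,0,0,0,1,0,0,0,0,1]
}}

```text
time_s: 62.85
tcp_pos: [0.5312, 0.0464, 0.1485]
eef_rot: [180.0, 0.0, -70.1]
contact_force: [0.4, 0.0, -2.3]
gripper_width: 0.0293
```

Call:
{"fn": "carry_out", "kwargs": {
  "commands": [0.06,0.0,0,0,1,0,0,0,0,1,0,0,0,0,1]
}}

```text
time_s: 63.15
tcp_pos: [0.5337, 0.0463, 0.1485]
eef_rot: [-180.0, -0.0, -70.1]
contact_force: [-0.1, -0.2, -1.4]
gripper_width: 0.0293
```

Contact went away after the 1.6 mm shift in -y, so the rim is now past the hub. I'm re-centring and lowering.

Call:
{"fn": "carry_out", "kwargs": {
  "commands": [-0.03,-0.04,-0.04,0,1,0,0,0,0,1,0,0,0,0,1]
}}

```text
time_s: 63.45
tcp_pos: [0.5323, 0.0446, 0.1469]
eef_rot: [180.0, -0.0, -70.1]
contact_force: [-0.1, -0.5, -0.8]
gripper_width: 0.0295
```

Call:
{"fn": "carry_out", "kwargs": {
  "commands": [0,0,-0.04,0,1,0,0,0,0,1,0,0,0,0,1]
}}

```text
time_s: 63.75
tcp_pos: [0.5324, 0.0447, 0.1453]
eef_rot: [180.0, -0.0, -70.1]
contact_force: [1.0, 0.3, -1.3]
gripper_width: 0.0292
```

Call:
{"fn": "carry_out", "kwargs": {
  "commands": [0,0,-0.03,0,1,0,0,0,0,1,0,0,0,0,1]
}}

```text
time_s: 64.05
tcp_pos: [0.5323, 0.0447, 0.1441]
eef_rot: [180.0, -0.0, -70.1]
contact_force: [0.5, -0.0, -1.4]
gripper_width: 0.0294
```

Call:
{"fn": "carry_out", "kwargs": {
  "commands": [0,0,-0.02,0,1,0,0,0,0,1,0,0,0,0,1]
}}

```text
time_s: 64.35
tcp_pos: [0.5324, 0.0447, 0.1433]
eef_rot: [180.0, -0.0, -70.1]
contact_force: [0.3, 0.3, -0.6]
gripper_width: 0.0298
```

Call:
{"fn": "carry_out", "kwargs": {
  "commands": [0,0,-0.02,0,1,0,0,0,0,1,0,0,0,0,1]
}}

```text
time_s: 64.65
tcp_pos: [0.5324, 0.0447, 0.1426]
eef_rot: [-180.0, -0.0, -70.1]
contact_force: [-0.4, 0.3, -0.3]
gripper_width: 0.0292
```

Call:
{"fn": "carry_out", "kwargs": {
  "commands": [0,0,-0.02,0,1,0,0,0,0,1,0,0,0,0,1]
}}

```text
time_s: 64.95
tcp_pos: [0.5326, 0.0446, 0.1424]
eef_rot: [-180.0, -0.0, -70.1]
contact_force: [-1.8, -0.6, 5.1]
gripper_width: 0.0297
```

Contact came at 0.1425, so the rim is at 0.037, which is exactly the height of a fully seated medium tier's flange. Releasing.

Call:
{"fn": "carry_out", "kwargs": {
  "commands": [0,0,0.015,0,1,0,0,0,0,0.4,0,0,0,0,0,0,0,0,0,-0.5,0,0,0,0,-1,0,0,0,0,-1,0,0,0,0,-1,0,0,0,0,-1]
}}

```text
time_s: 65.75
tcp_pos: [0.5324, 0.0447, 0.1423]
eef_rot: [-180.0, 0.0, -70.1]
contact_force: [0.2, -0.1, 0.0]
gripper_width: 0.072
```

Call:
{"fn": "carry_out", "kwargs": {
  "commands": [0,0,0.4,0,-1,0,0,0.8,0,-1,0,0,1,0,-1,-0.3,-1,0.3,0,-1,-0.4,-1,0,0,-1,-0.5,-1,0,0,-1,-0.5,-1,0,0,-1,-0.5,-1,0,0,-1]
}}

```text
time_s: 66.55
tcp_pos: [0.4433, -0.1566, 0.2426]
eef_rot: [-180.0, -0.0, -70.1]
contact_force: [0.8, 0.2, -0.3]
gripper_width: 0.0878
```

Call:
{"fn": "carry_out", "kwargs": {
  "commands": [-0.3,-1,0,0,-1,-0.3,-1,0,0,-1,-0.3,-1,0,0,-1,0,-1,0,0,-1,0,0,0,0,-1,0,0,0,0,-1]
}}

```text
time_s: 67.15
tcp_pos: [0.4078, -0.316, 0.2419]
eef_rot: [180.0, 0.0, -70.2]
contact_force: [-0.6, 0.9, -0.2]
gripper_width: 0.0877
```

Run:
```python
from fit import *
print(telemetry.get_state()["tcp_pos"])
f,K,T=cap("top");g,K2,T2=cap("side");c0=np.array([.532,.0447])
cv2.imwrite("pics/s10.png",g[:,:,::-1])
A=np.arange(20,160,3)
print("side med",edge(g.astype(float),K2,T2,.06,.037,c0,A),"large",edge(g.astype(float),K2,T2,.075,.023,c0,A),"foot",edge(g.astype(float),K2,T2,.08,.018,c0,A))
o=[]
for F,k,t in((f,K,T),(g,K2,T2)):
    im=cv2.resize(F[:,:,::-1],None,fx=5,fy=5,interpolation=2)
    for r,z in((.036,.117),(.036,.037),(.015,.149)):
        P=[proj(k,t,[.532+r*np.cos(a),.0446+r*np.sin(a),z]) for a in np.radians(np.arange(0,360,5))]
        cv2.polylines(im,[((np.array(P)+.5)*5).astype(np.int32)],True,(0,0,255),1)
    s=((proj(k,t,[.532,.0446,.08])+.5)*5).astype(int)
    o.append(im[s[1]-240:s[1]+240,s[0]-200:s[0]+200])
cv2.imwrite("pics/crop10.png",np.hstack(o))
```

```text
[ 0.40782959 -0.31603664  0.2419163 ]
side med (array([0.5319, 0.0413]), 45, 0.00046) large (array([0.533 , 0.0427]), 44, 0.0005) foot (array([0.5312, 0.0454]), 45, 0.00051)
```

View pics/crop10.png

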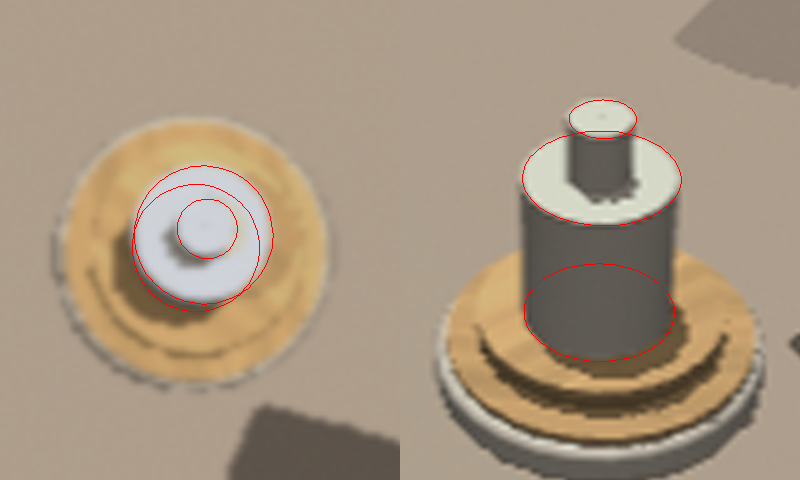

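The cap matches the predicted outlines in both views: upright, coaxial, and with its rim at 0.037. Handing in.

```bash
python3 -c "
from h import *
print(r.close_job())"
```

```text
the job is handed in; nothing more can be done
None
```

The carousel is built and handed in at about 67 s; the hand-in gave no verdict. Only the large and medium tiers were there, so I seated those two on the stand.

- **Nut:** I set it level on the stud's end with its middle at about 93 mm. It dropped in after about 80° anticlockwise, and I then turned it about 144° clockwise to about 84 mm. It looked level in both views.
- **Cap:** on its way down, the rim first caught on the medium tier's hub and nudged that tier about 2 mm on its spigot. I lifted the cap off, looked, and came down again with a small sideways shift. Contact then came with the rim at 37 mm, exactly where a fully seated medium tier's flange should be.
- **Last check:** the final picture shows the cap upright, centred and at the right height. I didn't re-measure the bottles or the cup, but the arm stayed well clear of them.
- **Disagreement:** a rough edge fit from the side camera put the medium tier about 4 mm off the stand's axis in y and the large about 2.7 mm off. With both tiers home, the spigots allow at most about 3 mm and 1.5 mm. I took it for pixel bias, because the contact heights showed both tiers home; the limit is 5 mm.

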